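Seal the checked unit-dose cassettes in the pedal press

ROBOT

A 7-joint arm with a two-finger parallel gripper is mounted at the origin on a cart in front of the work surface, level with it; the furniture and walls round the work are solid. World frame = base frame: x ahead of the robot, y to its left, z up, the work surface at z = 0. Lengths are in m, angles in rad, forces in N, time in s.
With the tool pointing down it reaches from about 0.35 to 0.9 m from the base axis. Payload 8.1 kg.
Tool frame: the origin (TCP) lies between the finger pads; the fingertips stand 17 mm ahead of it and the grasp point (between the pads) lies 2 mm behind it; z points along the fingers, y is the direction in which the jaws open and shut (so a half turn about z gives the same grasp; the last joint's range is limited). The gripper opens to 92 mm and grips with 3 to 60 N. Pads are 19 mm wide; open, the fingers measure 130 mm over their backs; the gripper's body (75 mm by 190 mm) begins 47 mm behind the grasp point.
Start: joints at [1.101, 0.434, 0.025, 1.573, -0.012, 1.134, -0.075], TCP at [0.224, -0.583, 0.244] pointing down, gripper open.
Joint ranges: [-2.62, 2.62], [-0.44, 2.09], [-1.27, 1.32], [0.08, 2.57], [-1.32, 4.46], [0.12, 2], [-2.74, 2.74]. Speed limits (rad/s): [2.22, 2.22, 3.01, 3.01, 3.14, 3.14, 3.14].

INTERFACE

Orientations are given as a rotation vector (axis times angle).
In Python, from cell import arm gives the robot as it stands. The module is installed in compiled form; this text tells all that it offers.
- The arm moves only by the shell command python3 -m crank 'ROWS' [FORCE]. ROWS is JSON, a list of rows, each a list of 5 numbers: the opening, from 0 (shut) to 1 (fully open), then the shift along the world's x, y, z normalised to -1 to 1, where 1 is 40 cm, then the turn about the world's z normalised to -1 to 1, where 1 is 60 degrees. In form: [[fingers, tx, ty, tz, twist], ...]. A call has exactly 8 rows; each row shifts and turns the commanded pose from where the row before left it; what a row does not reach is not made up. A row lasts 1/12 s, in which the tool goes at most 41.7 mm and 7.16 degrees, less where a joint would pass 70% of its speed; a pose out of reach is approached as far as the arm can. A call with a number of a shift or a turn outside -1 to 1 is refused whole. A call with a gripper value outside its range is refused whole. The fingers move at their own pace and stop on an object; FORCE is the grip in N (left out, the last holds). Time passes only in rows, so rows that do not move let the fingers close, or fill a call up. It gives the time, the measured TCP pose, the force and the opening at its end, in the units of the state.
- arm.observe(): the state, without advancing time (a new reading comes with each control period).
- arm.get_image(name): name is "scene" or "side" or "wrist"; returns the picture (384x512x3 uint8, red, green, blue); there is no depth.
- arm.get_calibration(name): a dict with "intrinsics" (3x3 intrinsics, pixels), "extrinsics" (4x4, takes a point from camera to world coordinates). Camera axes: x right, y down, z forward; pixel columns grow to the right and rows downward; lengths in m; the calibration is good to about 2 mm. The wrist camera is an equidistant fisheye: a pixel r from the principal point sees the ray r / f radians off the axis. A picture is of the moment at which its call begins: read the wrist's pose just before it. get_calibration takes no time and is no camera call; for the wrist camera it gives the pose at the moment of the call.
- arm.sign_off(): hands the job in, once; it reports no verdict.
The state is a dict: "clock": time; "joints": joint angles; "dq": joint speeds; "joint_efforts": joint torques, N m; "position": TCP position; "ee_rot": TCP orientation; "force": force on the tool from outside, world axes, zero at the start; "ft_torque": the same for the moment, N m; "width": opening from 0.0 (shut) to 1.0 (fully open).
Only numpy, scipy, OpenCV 4.12 (cv2) and the standard library are available. Lean on these libraries where they do the work, as an engineer would, in place of code of your own. Each camera call takes 0.05 s, during which the arm holds its last target.

TASK

Seal each green-tagged cassette on the worktop: lay it flat on the press's bed with its notch over the locating pin, push the pedal fully down so that the press (never your fingers) drives its blue stud home, then lay it flat in the green tray. Lay the red-tagged cassettes flat in the red tray with their studs still up; in both trays they may be stacked. Leave the scissors, the marker and the jar where they are.

Things in the scene. Friction and masses are not known exactly. Their poses are not given: they have to be found in the camera images.
- cassette_a_center (a point): centre, half-way up, of a flat white cassette, 130 (x) x 52 (y) x 8 mm, 70 g, green tag across its -x end, tablets in the middle, blue stud (12 mm across) 34 mm from the centre to +x. x points to the notched end, z up. U notch there: 9 mm wide, 12 deep; seated, the pin stands in it 58 mm from the centre. Grip across the width, 10 to 25 mm from the centre to -x. Always there
- stud_a (a joint): how far the blue seal stud of cassette a is driven in: 0 m = 5 mm proud (open), 0.005 m = flush (sealed). It takes 6 N to move and stays where it is left
- cassette_a_notch (a point): the point of cassette a's notch that comes over the pin: on its centre line, 58 mm from its centre to +x (2 mm short of touching the notch's bottom), half-way up
- cassette_b_center (a point): centre, half-way up, of a flat white cassette, 130 (x) x 52 (y) x 8 mm, 70 g, green tag across its -x end, tablets in the middle, blue stud (12 mm across) 34 mm from the centre to +x. x points to the notched end, z up. U notch there: 9 mm wide, 12 deep; seated, the pin stands in it 58 mm from the centre. Grip across the width, 10 to 25 mm from the centre to -x. Always there
- stud_b (a joint): how far the blue seal stud of cassette b is driven in: 0 m = 5 mm proud (open), 0.005 m = flush (sealed). It takes 6 N to move and stays where it is left
- cassette_b_notch (a point): the point of cassette b's notch that comes over the pin: on its centre line, 58 mm from its centre to +x (2 mm short of touching the notch's bottom), half-way up
- cassette_c_center (a point): centre, half-way up, of a flat white cassette, 130 (x) x 52 (y) x 8 mm, 70 g, green tag across its -x end, tablets in the middle, blue stud (12 mm across) 34 mm from the centre to +x. x points to the notched end, z up. U notch there: 9 mm wide, 12 deep; seated, the pin stands in it 58 mm from the centre. Grip across the width, 10 to 25 mm from the centre to -x. None if absent
- stud_c (a joint): how far the blue seal stud of cassette c is driven in: 0 m = 5 mm proud (open), 0.005 m = flush (sealed). It takes 6 N to move and stays where it is left
- cassette_c_notch (a point): the point of cassette c's notch that comes over the pin: on its centre line, 58 mm from its centre to +x (2 mm short of touching the notch's bottom), half-way up
- cassette_d_center (a point): centre, half-way up, of a flat white cassette, 130 (x) x 52 (y) x 8 mm, 70 g, red tag across its -x end, tablets in the middle, blue stud (12 mm across) 34 mm from the centre to +x. x points to the notched end, z up. U notch there: 9 mm wide, 12 deep; seated, the pin stands in it 58 mm from the centre. Grip across the width, 10 to 25 mm from the centre to -x. None if absent
- stud_d (a joint): how far the blue seal stud of cassette d is driven in: 0 m = 5 mm proud (open), 0.005 m = flush (sealed). It takes 6 N to move and stays where it is left
- cassette_e_center (a point): centre, half-way up, of a flat white cassette, 130 (x) x 52 (y) x 8 mm, 70 g, red tag across its -x end, tablets in the middle, blue stud (12 mm across) 34 mm from the centre to +x. x points to the notched end, z up. U notch there: 9 mm wide, 12 deep; seated, the pin stands in it 58 mm from the centre. Grip across the width, 10 to 25 mm from the centre to -x. None if absent
- stud_e (a joint): how far the blue seal stud of cassette e is driven in: 0 m = 5 mm proud (open), 0.005 m = flush (sealed). It takes 6 N to move and stays where it is left
- press_seat (a point): where the centre of a seated cassette comes: on the centre line of the aluminium bed (left side of the grey bench press, fixed, place and yaw vary), 4 mm above the bed, which is 18 mm above the worktop. x points along the bed from the robot to the back of the press, y left, z up; a seated cassette has the same axes
- bed_front (a point): middle of the bed's front edge, at bed level, 43 mm before the seat. The bed and its tongue are 36 mm wide here, so a cassette overhangs 8 mm each side and can be gripped, with bare worktop beside them; from 5 mm before the seat a base plate 8 mm high lies at both sides, and from 23 mm behind it the bed is 72 mm wide
- press_pin (a point): foot of the single steel locating pin (6 mm across, 9 mm high, tapered tip) on the bed's centre line, 58 mm behind the seat, at bed level. Two dark lips 5 mm high, 58 mm apart, guide the cassette's sides 40 to 67 mm behind the seat
- punch_tip (a point): centre of the lower face of the punch (16 mm across) on the press arm. Pedal at its stop: 34 mm behind the seat, level with a seated cassette's top. Pedal up: a level cassette held 12 mm above its seated height clears pin, lips and punch when slid in or out along the bed. The arm's front end is 16 mm before this point; its top is at most 92 mm above the worktop
- pedal_pad (a point): centre of the top of the pedal's ribbed black pad, 60 (x) x 54 mm, right of the bed; about 82 mm above the worktop when up, 29 mm when down, 5 mm further from the robot when up. It turns about the press's cross shaft, 136 mm behind it and 42 mm above the worktop
- pedal (a joint): angle of the spring pedal and of the press arm on the same shaft: 0 rad = up (open), 0.40 rad = fully down on its stop. About 5 N on the pad starts it, about 9 N hold it down, some 4 N more while a stud is driven; it springs back up by itself. A cassette that is not over the pin rides up and blocks it
- green_tray_floor (a point): centre of the inner floor (5 mm above the worktop) of the fixed green tray: inside 150 (x) x 113 mm, walls 4 mm, rim 16 mm above the worktop; x points away from the robot. It may trade places with the red tray
- red_tray_floor (a point): centre of the inner floor (5 mm above the worktop) of the fixed red tray, the same size, x away from the robot
- scissors: blue-handled scissors, 199 mm long, lying near the front edge
- marker_blue: blue marker, 138 mm long, lying on the clipboard at the right front
- amber_jar: amber jar with a white lid, 68 mm across and 92 mm high, at the left

How it is judged:
On the way, in this order (a step that is already met when the one before it is completed fails the run):
1. a green-tagged cassette lies flat on the press's bed, notch over the pin (((horizontal distance between cassette_a_notch and press_pin below 0.0055 m and z of cassette_a_center in the frame of press_seat between -0.003 and 0.003 m and angle between cassette_a_center's own z axis and vertical below 0.05 rad and angle between the x axis of cassette_a_center and the x axis of press_seat, either way round below 0.3 rad) or (horizontal distance between cassette_b_notch and press_pin below 0.0055 m and z of cassette_b_center in the frame of press_seat between -0.003 and 0.003 m and angle between cassette_b_center's own z axis and vertical below 0.05 rad and angle between the x axis of cassette_b_center and the x axis of press_seat, either way round below 0.3 rad) or (horizontal distance between cassette_c_notch and press_pin below 0.0055 m and z of cassette_c_center in the frame of press_seat between -0.003 and 0.003 m and angle between cassette_c_center's own z axis and vertical below 0.05 rad and angle between the x axis of cassette_c_center and the x axis of press_seat, either way round below 0.3 rad))), for 0.2 s.
2. the pedal is at its stop with a green-tagged cassette over the pin, its stud driven home (value of joint pedal above 0.385 rad and ((horizontal distance between cassette_a_notch and press_pin below 0.0055 m and z of cassette_a_center in the frame of press_seat between -0.003 and 0.003 m and angle between cassette_a_center's own z axis and vertical below 0.05 rad and angle between the x axis of cassette_a_center and the x axis of press_seat, either way round below 0.3 rad and value of joint stud_a above 0.0038 m) or (horizontal distance between cassette_b_notch and press_pin below 0.0055 m and z of cassette_b_center in the frame of press_seat between -0.003 and 0.003 m and angle between cassette_b_center's own z axis and vertical below 0.05 rad and angle between the x axis of cassette_b_center and the x axis of press_seat, either way round below 0.3 rad and value of joint stud_b above 0.0038 m) or (horizontal distance between cassette_c_notch and press_pin below 0.0055 m and z of cassette_c_center in the frame of press_seat between -0.003 and 0.003 m and angle between cassette_c_center's own z axis and vertical below 0.05 rad and angle between the x axis of cassette_c_center and the x axis of press_seat, either way round below 0.3 rad and value of joint stud_c above 0.0038 m))), for 0.05 s.
At the end, for the whole second after the job is handed in: green-tagged cassettes flat (0.2 rad) in the green tray, studs in at least 3.8 mm; red-tagged ones flat in the red tray, studs in less than 2 mm; centres within 16 mm along, 36 mm across and 45 mm above the tray's floor centre; pedal up (below 0.05 rad) (x of cassette_a_center in the frame of green_tray_floor between -0.016 and 0.016 m and y of cassette_a_center in the frame of green_tray_floor between -0.036 and 0.036 m and z of cassette_a_center in the frame of green_tray_floor between -0.002 and 0.045 m and angle between each of cassette_a_center, cassette_b_center, cassette_c_center, cassette_d_center, cassette_e_center's own z axis and vertical below 0.2 rad and value of joint each of stud_a, stud_b, stud_c above 0.0038 m and x of cassette_b_center in the frame of green_tray_floor between -0.016 and 0.016 m and y of cassette_b_center in the frame of green_tray_floor between -0.036 and 0.036 m and z of cassette_b_center in the frame of green_tray_floor between -0.002 and 0.045 m and x of cassette_c_center in the frame of green_tray_floor between -0.016 and 0.016 m and y of cassette_c_center in the frame of green_tray_floor between -0.036 and 0.036 m and z of cassette_c_center in the frame of green_tray_floor between -0.002 and 0.045 m and x of cassette_d_center in the frame of red_tray_floor between -0.016 and 0.016 m and y of cassette_d_center in the frame of red_tray_floor between -0.036 and 0.036 m and z of cassette_d_center in the frame of red_tray_floor between -0.002 and 0.045 m and value of joint each of stud_d, stud_e below 0.002 m and x of cassette_e_center in the frame of red_tray_floor between -0.016 and 0.016 m and y of cassette_e_center in the frame of red_tray_floor between -0.036 and 0.036 m and z of cassette_e_center in the frame of red_tray_floor between -0.002 and 0.045 m and value of joint pedal below 0.05 rad); the robot touches nothing.
It fails at once if the stud of a red-tagged cassette was driven in (value of joint any of stud_d, stud_e above 0.002 m).
It fails at once if a stud was driven by the press while its cassette did not lie flat on the bed with its notch over the pin (value of joint pedal above 0.25 rad and ((value of joint stud_a between 0.0012 and 0.003 m and distance between cassette_a_center and press_seat below 0.025 m and not (horizontal distance between cassette_a_notch and press_pin below 0.0055 m and z of cassette_a_center in the frame of press_seat between -0.003 and 0.003 m and angle between cassette_a_center's own z axis and vertical below 0.05 rad and angle between the x axis of cassette_a_center and the x axis of press_seat, either way round below 0.3 rad)) or (value of joint stud_b between 0.0012 and 0.003 m and distance between cassette_b_center and press_seat below 0.025 m and not (horizontal distance between cassette_b_notch and press_pin below 0.0055 m and z of cassette_b_center in the frame of press_seat between -0.003 and 0.003 m and angle between cassette_b_center's own z axis and vertical below 0.05 rad and angle between the x axis of cassette_b_center and the x axis of press_seat, either way round below 0.3 rad)) or (value of joint stud_c between 0.0012 and 0.003 m and distance between cassette_c_center and press_seat below 0.025 m and not (horizontal distance between cassette_c_notch and press_pin below 0.0055 m and z of cassette_c_center in the frame of press_seat between -0.003 and 0.003 m and angle between cassette_c_center's own z axis and vertical below 0.05 rad and angle between the x axis of cassette_c_center and the x axis of press_seat, either way round below 0.3 rad)))).
It fails at once if a stud was pushed with the gripper instead of the press (value of joint pedal below 0.28 rad and ((value of joint stud_a between 0.0008 and 0.0036 m and velocity of joint stud_a above 0.003 m/s) or (value of joint stud_b between 0.0008 and 0.0036 m and velocity of joint stud_b above 0.003 m/s) or (value of joint stud_c between 0.0008 and 0.0036 m and velocity of joint stud_c above 0.003 m/s))).
It fails at once if the scissors, the marker or the jar was pushed out of its place (distance of any of scissors, marker_blue, amber_jar from where it was at the start of the episode above 0.03 m).
Of cassette_c, cassette_d, cassette_e only 1 to 2 are there at a start; the rules pass over those that are not, and their reading is None.
At some moment in a run one of cassette_a, cassette_b, cassette_c, cassette_d, cassette_e may be knocked a few centimetres aside while the robot is not near it.
Once in a run the grip may slacken for a moment while it holds something.
It also fails if it takes over 210 s, if anything falls off the work surface, if the arm or the gripper's body presses on something with over 40 N, if the wrist force passes 120 N, or if a joint passes its speed limit or range.

## Working session

There is one attempt and no reset: what is moved stays moved. The work goes in short steps, Python scripts to look and compute and a shell command to move; the robot and the scene stay as the last step left them, time stands still between calls to the robot, and variables do not carry over. Pictures are saved under pics/ and viewed, and the job is handed in when it is done.

```bash
ls; mkdir -p pics
python3 - <<'E'
from cell import arm
import cv2,json
s=arm.observe();print({k:(v if not hasattr(v,'round') else v) for k,v in s.items()})
for n in ["scene","side","wrist"]:
    c=arm.get_calibration(n);print(n,c)
    cv2.imwrite(f"pics/{n}0.png",arm.get_image(n)[:,:,::-1])
E
```

```text
pics
{'clock': 0.0, 'joints': array([ 1.10138937,  0.43521912,  0.02497977,  1.57408245, -0.01164494,
        1.13400128, -0.07510236]), 'dq': array([ 1.25970544e-04, -1.88368069e-03, -1.27270896e-03,  2.72134875e-05,
       -8.68778531e-04,  7.11537967e-05,  9.01807143e-04]), 'joint_efforts': array([-1.39261294e-03, -6.67848945e+01,  9.84028950e-01, -3.14458537e+01,
       -6.06968324e-02,  4.28771158e-02,  1.82161334e-04]), 'position': array([ 0.22393458, -0.58299082,  0.24295308]), 'ee_rot': array([-3.08744090e+00, -5.72527667e-01,  6.08151380e-04]), 'force': array([ 0.1709632, -0.2416772,  0.3026488]), 'ft_torque': array([-0.03484937,  0.043196  , -0.01856833]), 'width': 0.9998833046443784}
scene {'intrinsics': array([[361.6673402 ,   0.        , 254.16737064],
       [  0.        , 361.6673402 , 192.5498801 ],
       [  0.        ,   0.        ,   1.        ]]), 'extrinsics': array([[ 0.68533603, -0.27985948,  0.67230439, -0.37468137],
       [-0.72782996, -0.29371362,  0.619674  , -0.64637805],
       [ 0.02404331, -0.91400819, -0.40498264,  0.59789392],
       [ 0.        ,  0
[... 210 characters left out ...]
]]), 'extrinsics': array([[ 0.98857236, -0.09961899,  0.11314036,  0.3253953 ],
       [-0.15073092, -0.66420316,  0.7321983 , -0.96909047],
       [ 0.00220733, -0.74088475, -0.67162855,  1.11025609],
       [ 0.        ,  0.        ,  0.        ,  1.        ]])}
wrist {'intrinsics': array([[297.31863964,   0.        , 256.21293447],
       [  0.        , 297.31863964, 193.12216532],
       [  0.        ,   0.        ,   1.        ]]), 'extrinsics': array([[ 0.35821358, -0.89821609, -0.2547369 ,  0.29278528],
       [-0.93363443, -0.34553454, -0.0945126 , -0.55732378],
       [-0.00312766,  0.27168684, -0.96238063,  0.38440351],
       [ 0.        ,  0.        ,  0.        ,  1.        ]])}
```

View pics/scene0.png

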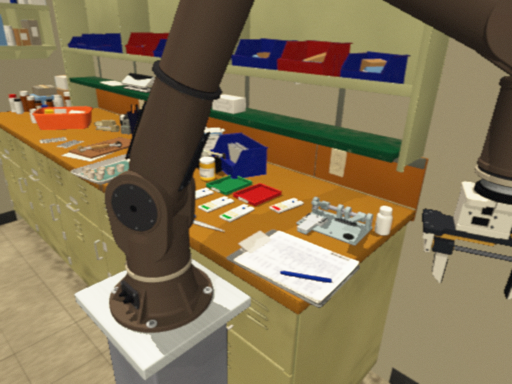

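View pics/side0.png

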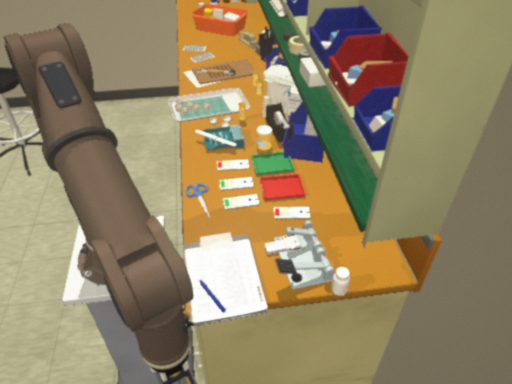

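View pics/wrist0.png

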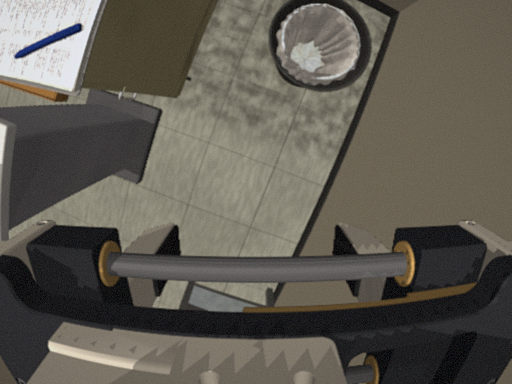

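Run:
```python
import cv2
i=cv2.imread("pics/side0.png")[125:305,175:375];cv2.imwrite("pics/side0z.png",cv2.resize(i,None,fx=4,fy=3.33 and 4,interpolation=cv2.INTER_CUBIC)[:600,:800] if 0 else cv2.resize(i,(660,594),interpolation=cv2.INTER_CUBIC))
i=cv2.imread("pics/scene0.png")[160:290,180:400];cv2.imwrite("pics/scene0z.png",cv2.resize(i,(792,468),interpolation=cv2.INTER_CUBIC))
```

```text
(no output)
```

View pics/side0z.png

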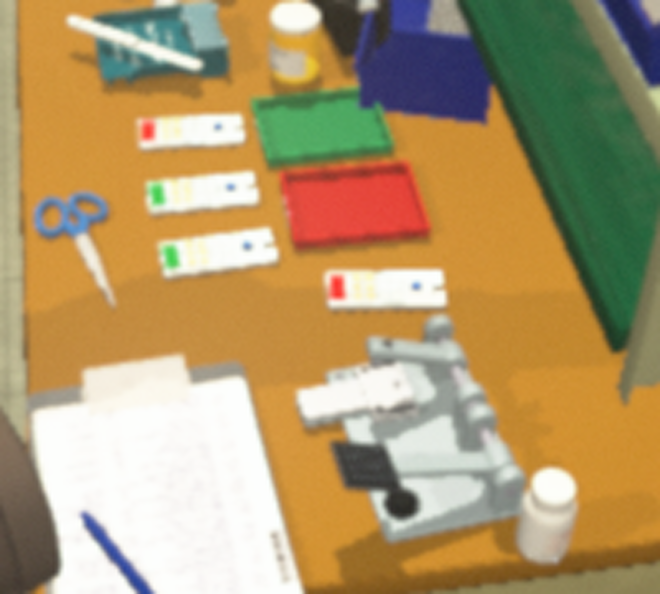

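View pics/scene0z.png

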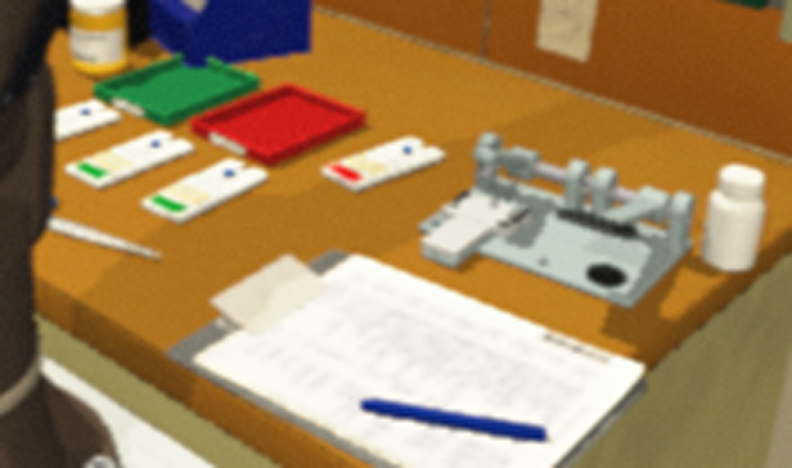

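```bash
cat > h.py <<'E'
import numpy as np,cv2
from cell import arm
from scipy.spatial.transform import Rotation as R
def ray(name,uv,cal):
    K=cal["intrinsics"];T=cal["extrinsics"];uv=np.atleast_2d(np.asarray(uv,float))
    x=(uv[:,0]-K[0,2])/K[0,0];y=(uv[:,1]-K[1,2])/K[1,1]
    if name=="wrist":
        r=np.hypot(x,y)+1e-12;d=np.c_[np.sin(r)*x/r,np.sin(r)*y/r,np.cos(r)]
    else: d=np.c_[x,y,np.ones_like(x)]
    return T[:3,3],d@T[:3,:3].T
def onz(name,uv,z,cal):
    o,d=ray(name,uv,cal);t=(z-o[2])/d[:,2];return o+d*t[:,None]
def proj(name,p,cal):
    K=cal["intrinsics"];T=cal["extrinsics"];p=(np.atleast_2d(p)-T[:3,3])@T[:3,:3]
    if name=="wrist":
        r=np.hypot(p[:,0],p[:,1])+1e-12;th=np.arctan2(r,p[:,2]);x,y=p[:,0]/r*th,p[:,1]/r*th
    else: x,y=p[:,0]/p[:,2],p[:,1]/p[:,2]
    return np.c_[x*K[0,0]+K[0,2],y*K[1,1]+K[1,2]]
def grab(name,fn=None):
    cal=arm.get_calibration(name);im=arm.get_image(name)[:,:,::-1].copy()
    if fn: cv2.imwrite(f"pics/{fn}.png",im)
    return im,cal
def blobs(im,col,amin=8):
    h=cv2.cvtColor(im,cv2.COLOR_BGR2HSV);H,S,V=[h[:,:,i].astype(int) for i in range(3)]
    m={"green":(H>45)&(H<80)&(S>110)&(V>70),"red":((H<6)|(H>173))&(S>150)&(V>90),"blue":(H>98)&(H<128)&(S>90)&(V>60),
       "white":(S<60)&(V>170),"dark":(V<60)}[col].astype(np.uint8)
    n,l,st,ce=cv2.connectedComponentsWithStats(m,connectivity=8)
    return [(ce[i],st[i]) for i in range(1,n) if st[i,4]>=amin]
def st():
    s=arm.observe();yaw=R.from_rotvec(s["ee_rot"]).as_matrix()
    y=yaw[:,1];print("t %.2f pos %s yaw(jaw y axis) %.2f deg tilt z %s F %s w %.3f"%(s["clock"],np.round(s["position"],4),np.degrees(np.arctan2(y[1],y[0])),np.round(yaw[:,2],3),np.round(s["force"],1),s["width"]),"j",np.round(s["joints"],2))
    return s
E
python3 - <<'E'
from h import *
st()
cal=arm.get_calibration("side");im=cv2.imread("pics/side0.png")
for c in["green","red","blue"]:
    for ce,s in blobs(im,c,4):
        if 180<ce[0]<345 and 130<ce[1]<310: print(c,np.round(ce,1),s[4],s[:4],np.round(onz("side",ce,0.008,cal)[0],3))
print(onz("side",[(235,239),(200,240),(340,280),(264,135),(287,248),(290,266)],0.0,cal).round(3))
E
```

```text
t 0.15 pos [ 0.224  -0.5831  0.2431] yaw(jaw y axis) -68.99 deg tilt z [-0.001  0.001 -1.   ] F [-0.4 -0.1  0.3] w 1.000 j [ 1.1   0.44  0.02  1.57 -0.01  1.13 -0.08]
green [339.  146.5] 3725 [287  53  90 174] [0.9   0.457 0.008]
green [272.2 163.4] 587 [252 152  42  21] [0.593 0.385 0.008]
green [222.1 183.6] 12 [221 182   3   5] [0.376 0.289 0.008]
green [226.4 202.4] 17 [225 200   4   6] [0.383 0.181 0.008]
red [219.  164.5] 12 [218 163   3   4] [0.374 0.41  0.008]
red [281.7 186.7] 869 [261 175  44  25] [0.604 0.236 0.008]
red [276.9 211.6] 17 [276 209   3   6] [0.561 0.105 0.008]
blue [301.5 139. ] 1266 [283 103  41  58] [0.751 0.536 0.008]
blue [196.9 190.9] 48 [192 185  12  11] [0.277 0.261 0.008]
blue [187.5 192.5] 11 [186 188   6   8] [0.241 0.257 0.008]
blue [212.3 296.2] 109 [200 281  25  30] [ 0.302 -0.22   0.008]
[[ 0.395  0.004  0.   ]
 [ 0.276  0.017  0.   ]
 [ 0.703 -0.215  0.   ]
 [ 0.594  0.602  0.   ]
 [ 0.564 -0.062  0.   ]
 [ 0.559 -0.138  0.   ]]
```

```bash
python3 -m crank '[[1,0.03,0.088,0.015,-0.022],[1,0.03,0.088,0.015,-0.022],[1,0.03,0.088,0.015,-0.022],[1,0.03,0.088,0.015,-0.022],[1,0.03,0.088,0.015,-0.022],[1,0.03,0.088,0.015,-0.022],[1,0.03,0.088,0.015,-0.022],[1,0.03,0.088,0.015,-0.022]]' 20
python3 -m crank '[[1,0.036,0.092,0.015,-0.022],[1,0.036,0.092,0.015,-0.022],[1,0.036,0.092,0.015,-0.022],[1,0.036,0.092,0.015,-0.022],[1,0.036,0.092,0.015,-0.022],[1,0.036,0.092,0.015,-0.022],[1,0.036,0.092,0.015,-0.022],[1,0,0,0,-0.022]]'
python3 - <<'E'
from h import *
st();grab("wrist","w1");st()
E
```

```text
clock: 0.82
position: [0.3202, -0.3, 0.292]
ee_rot: [3.128, 0.284, -0.0]
force: [1.3, 0.1, 0.2]
width: 0.997
clock: 1.48
position: [0.4232, -0.0367, 0.3351]
ee_rot: [-3.139, -0.01, -0.005]
force: [-0.0, -0.1, 0.1]
width: 1.002
t 1.48 pos [ 0.4232 -0.0367  0.3351] yaw(jaw y axis) -89.63 deg tilt z [ 0.003  0.003 -1.   ] F [-0.  -0.1  0.1] w 1.002 j [ 0.35  0.06 -0.4   1.85  0.02  1.23 -1.62]
t 1.53 pos [ 0.422  -0.0404  0.3343] yaw(jaw y axis) -89.86 deg tilt z [ 0.001  0.001 -1.   ] F [-0.1 -0.4  0.4] w 1.002 j [ 0.35  0.06 -0.4   1.85  0.02  1.23 -1.62]
```

View pics/w1.png

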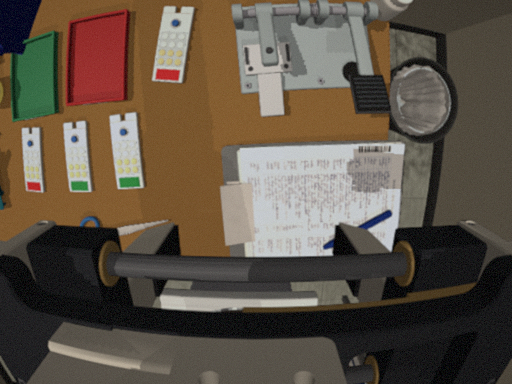

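```bash
cat > cass.py <<'E'
from h import *
def analyze(im,cal,z=0.008,v=True):
    out=[]
    bl=[(ce,s) for ce,s in blobs(im,"blue",6) if s[4]<400 and ce[1]<215]
    for c in["green","red"]:
        for ce,s in blobs(im,c,15):
            if s[4]>1500 or ce[1]>225: continue
            t=onz("wrist",ce,z,cal)[0]
            for b,sb in bl:
                # stud top is 5 mm above
                p=onz("wrist",b,z+0.004,cal)[0]
                L=np.linalg.norm(p-t)
                if 0.07<L<0.11:
                    u=(p-t)[:2]/np.linalg.norm((p-t)[:2]);cen=p[:2]-0.034*u
                    out.append((c,cen,np.degrees(np.arctan2(u[1],u[0])),L))
                    if v:print(c,"tag px",ce.round(0),"stud px",b.round(0),"cen",cen.round(4),"ang %.1f L %.4f"%(out[-1][2],L))
    return out
if __name__=="__main__":
    import sys
    s=st();im,cal=grab("wrist",sys.argv[1])
    analyze(im,cal,float(sys.argv[2]) if len(sys.argv)>2 else 0.008)
E
python3 - <<'E'
from cass import *
im=cv2.imread("pics/w1.png");cal=arm.get_calibration("wrist")
analyze(im,cal)
for c in["green","red"]:
    for ce,s in blobs(im,c,1500):
        print(c,ce,s,onz("wrist",ce,0.005,cal)[0].round(3))
im=cv2.resize(im[0:130,140:420],(784,364),interpolation=cv2.INTER_CUBIC);cv2.imwrite("pics/w1p.png",im)
E
```

```text
green tag px [129. 182.] stud px [123. 132.] cen [0.4366 0.1818] ang 1.9 L 0.0872
green tag px [ 79. 186.] stud px [ 74. 139.] cen [0.4307 0.2866] ang -1.1 L 0.0872
red tag px [167.  74.] stud px [175.  22.] cen [0.612  0.0946] ang -8.5 L 0.0866
red tag px [ 34. 186.] stud px [ 29. 143.] cen [0.431  0.4047] ang -5.0 L 0.0874
green [35.73743627 78.12855062] [  13   31   42   90 2746] [0.59  0.382 0.005]
red [97.23658384 58.62956776] [  66    9   62   97 4789] [0.602 0.234 0.005]
```

```bash
python3 -m crank '[[1,0.06,-0.04,-0.02,0],[1,0.06,-0.04,-0.02,0],[1,0,0,0,0],[1,0,0,0,0],[1,0,0,0,0],[1,0,0,0,0],[1,0,0,0,0],[1,0,0,0,0]]'
python3 - <<'E'
from h import *
st();im,cal=grab("wrist","w2");cv2.imwrite("pics/w2z.png",cv2.resize(im[0:220,120:460],(800,518),interpolation=cv2.INTER_CUBIC))
E
```

```text
clock: 2.2
position: [0.4686, -0.076, 0.3182]
ee_rot: [3.141, -0.002, 0.001]
force: [-1.2, -0.2, -0.0]
width: 0.999
t 2.20 pos [ 0.4686 -0.076   0.3182] yaw(jaw y axis) -90.09 deg tilt z [ 0.001 -0.    -1.   ] F [-1.2 -0.2 -0. ] w 0.999 j [ 0.37  0.16 -0.37  1.78  0.06  1.21 -1.59]
```

View pics/w2z.png

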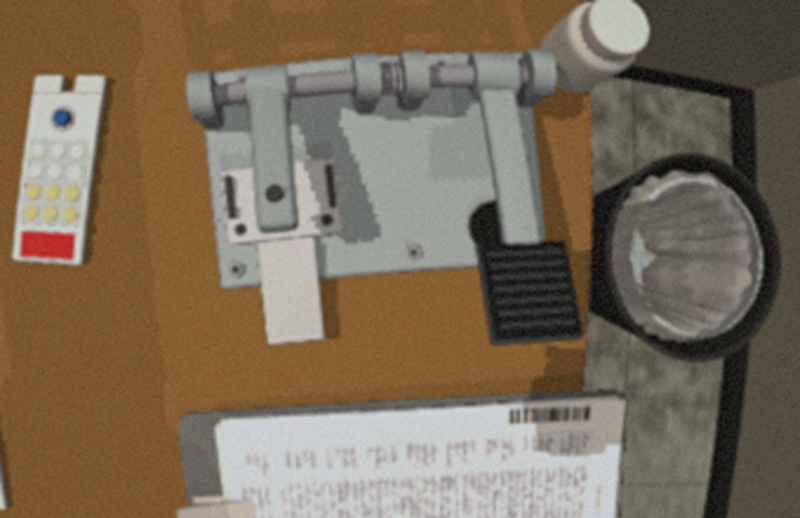

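Run:
```python
from h import *
cal=arm.get_calibration("wrist")
Z=np.array([(267,343),(323,338),(258,240),(316,235),(227,240),(342,232),(223,165),(337,157),(230,197),(331,186)])/2.353+[120,0]
z=[.018]*8+[.023]*2
P=np.array([onz("wrist",Z[i],z[i],cal)[0] for i in range(10)]);print(P.round(4))
f=(P[0]+P[1])/2;print("front",f,"w",np.linalg.norm(P[0]-P[1]))
w=(P[4]+P[5])/2;print("widefront",w,np.linalg.norm(P[4]-P[5]),np.linalg.norm(w-f), "ang",np.degrees(np.arctan2(*(w-f)[1::-1])))
y=P[4]-P[5];print("ang from wide edge",np.degrees(np.arctan2(-y[0],y[1])))
y=P[8]-P[9];print("ang from lips",np.degrees(np.arctan2(-y[0],y[1])),np.linalg.norm(y))
l=(P[8]+P[9])/2;print("lips",l, np.degrees(np.arctan2(*(l-f)[1::-1])))
pad=np.array([(478,243),(562,240),(582,335),(492,343)])/2.353+[120,0]
print(onz("wrist",pad,.08,cal).round(3))
```

```text
[[ 0.491  -0.0419  0.018 ]
 [ 0.494  -0.0774  0.018 ]
 [ 0.5565 -0.037   0.018 ]
 [ 0.5592 -0.0731  0.018 ]
 [ 0.557  -0.0174  0.018 ]
 [ 0.5612 -0.0893  0.018 ]
 [ 0.6051 -0.0152  0.018 ]
 [ 0.609  -0.0862  0.018 ]
 [ 0.5839 -0.0202  0.023 ]
 [ 0.5898 -0.0824  0.023 ]]
front [ 0.49252721 -0.05962393  0.018     ] w 0.035630489977654646
widefront [ 0.55906761 -0.05336297  0.018     ] 0.07195453046490767 0.06683431119810307 ang 5.375288069323519
ang from wide edge 3.318869528614978
ang from lips 5.453724773397799 0.06248077544846771
lips [ 0.58682938 -0.05131274  0.023     ] 5.036673190776151
[[ 0.554 -0.162  0.08 ]
 [ 0.559 -0.21   0.08 ]
 [ 0.505 -0.225  0.08 ]
 [ 0.499 -0.171  0.08 ]]
```

```bash
python3 -m crank '[[0.85,-0.017,0.08,-0.06,0.004],[0.85,-0.017,0.08,-0.06,0.004],[0.85,-0.017,0.08,-0.06,0.004],[0.85,-0.017,0.08,-0.06,0.004],[0.85,-0.017,0.08,-0.06,0.004],[0.85,-0.017,0.08,-0.06,0.004],[0.85,-0.017,0.08,-0.06,0.004],[0.85,-0.017,0.08,-0.06,0.004]]' 
python3 -m crank '[[0.85,0,0,0,0],[0.85,0,0,0,0],[0.85,0,0,0,0],[0.85,0,0,0,0],[0.85,0,0,0,0],[0.85,0,0,0,0],[0.85,0,0,0,0],[0.85,0,0,0,0]]' 
python3 cass.py w3
```

```text
clock: 2.92
position: [0.414, 0.1812, 0.1251]
ee_rot: [-3.141, -0.05, -0.002]
force: [1.5, -1.2, -0.2]
width: 0.846
clock: 3.58
position: [0.4149, 0.1793, 0.1261]
ee_rot: [-3.141, -0.048, -0.001]
force: [-0.4, -0.8, -0.0]
width: 0.853
t 3.58 pos [0.4149 0.1793 0.1261] yaw(jaw y axis) -88.26 deg tilt z [ 0.001  0.    -1.   ] F [-0.4 -0.8 -0. ] w 0.853 j [-0.12  0.36 -0.5   2.09  0.25  0.75 -2.32]
green tag px [251. 224.] stud px [248. 131.] cen [0.4375 0.1862] ang 2.6 L 0.0872
red tag px [ 48. 217.] stud px [ 40. 142.] cen [0.4308 0.4099] ang -3.8 L 0.0854
```

View pics/w3.png

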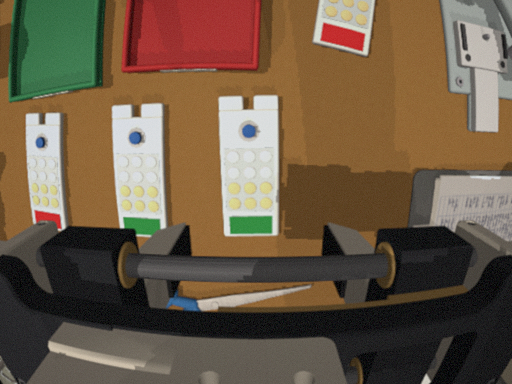

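```bash
python3 -m crank '[[0.85,0,0.015,-0.04,0.015],[0.85,0,0,-0.06,0],[0.85,0,0,-0.06,0],[0.85,0,0,-0.06,0],[0.85,0,0,-0.025,0],[0.85,0,0,-0.02,0],[0.85,0,0,0,0],[0.85,0,0,0,0]]'
python3 - <<'E'
from h import *
st()
E
```

```text
clock: 4.3
position: [0.4148, 0.186, 0.0202]
ee_rot: [-3.141, -0.075, -0.0]
force: [-1.2, -0.7, 0.6]
width: 0.848
t 4.30 pos [0.4148 0.186  0.0202] yaw(jaw y axis) -87.28 deg tilt z [ 0.  0. -1.] F [-1.2 -0.7  0.6] w 0.848 j [-0.24  0.54 -0.39  2.17  0.42  0.5  -2.47]
```

```bash
python3 -m crank '[[0,0,0,0,0],[0,0,0,0,0],[0,0,0,0,0],[0,0,0,0,0],[0,0,0,0,0],[0,0,0,0,0],[0,0,0,0,0],[0,0,0,0,0]]' 30
python3 -m crank '[[0,0,0,0.03,0],[0,0,0,0.05,0],[0,0,0,0.05,0],[0,0,0,0.03,0],[0,0,0,0,0],[0,0,0,0,0],[0,0,0,0,0],[0,0,0,0,0]]'
python3 - <<'E'
from cass import *
s=st();im,cal=grab("wrist","w4");analyze(im,cal,s["position"][2]-0.012)
E
```

```text
clock: 4.97
position: [0.4148, 0.1858, 0.0201]
ee_rot: [3.141, 0.074, 0.001]
force: [-0.4, -0.8, 5.8]
width: 0.561
clock: 5.63
position: [0.414, 0.1854, 0.0829]
ee_rot: [3.14, 0.074, -0.002]
force: [0.3, -1.1, -1.2]
width: 0.56
t 5.63 pos [0.414  0.1854 0.0829] yaw(jaw y axis) -87.29 deg tilt z [-0.001 -0.001 -1.   ] F [ 0.3 -1.1 -1.2] w 0.560 j [-0.16  0.43 -0.48  2.13  0.32  0.66 -2.38]
red tag px [368.  26.] stud px [257. 144.] cen [0.4972 0.1661] ang 140.8 L 0.0894
```

View pics/w4.png

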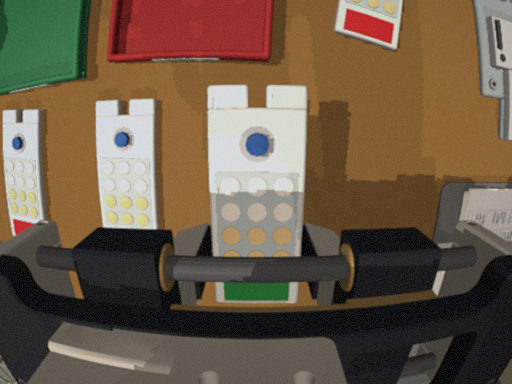

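```bash
python3 -m crank '[[0,0.003,-0.06,0.007,0.005],[0,0.003,-0.09,0.007,0.005],[0,0.003,-0.09,0.007,0.005],[0,0.003,-0.09,0.007,0.005],[0,0.003,-0.09,0.007,0.005],[0,0.003,-0.09,0.007,0.004],[0,0.003,-0.09,0.007,0.004],[0,0.002,-0.027,0,0]]'
python3 -m crank '[[0,0,0,0,0],[0,0,0,0,0],[0,0,0,0,0],[0,0,0,0,0],[0,0,0,0,0],[0,0,0,0,0],[0,0,0,0,0],[0,0,0,0,0]]'
python3 - <<'E'
from cass import *
s=st();im,cal=grab("wrist","w5");cv2.imwrite("pics/w5z.png",cv2.resize(im[0:240,130:400],(675,600),interpolation=cv2.INTER_CUBIC))
E
```

```text
clock: 6.35
position: [0.4229, -0.0706, 0.1029]
ee_rot: [3.137, 0.12, -0.002]
force: [0.1, -0.6, -0.4]
width: 0.559
clock: 7.02
position: [0.4237, -0.0647, 0.1033]
ee_rot: [3.139, 0.13, -0.0]
force: [-0.2, -0.9, -1.4]
width: 0.561
t 7.02 pos [ 0.4237 -0.0647  0.1033] yaw(jaw y axis) -85.26 deg tilt z [-0. -0. -1.] F [-0.2 -0.9 -1.4] w 0.561 j [ 0.41  0.36 -0.48  2.16  0.26  0.67 -1.73]
```

View pics/w5z.png

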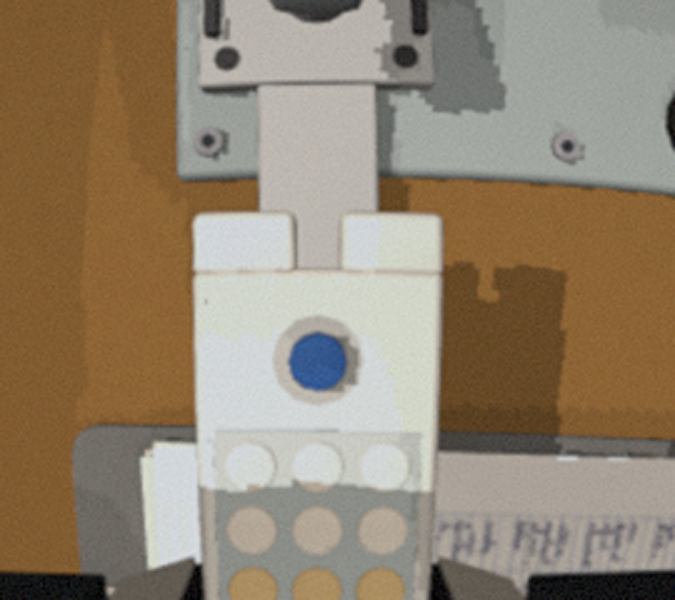

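```bash
cat > fit.py <<'E'
from h import *
def an(v): return np.degrees(np.arctan2(v[1],v[0]))
def fit(cal,zt,px):
    g=lambda p,z: onz("wrist",np.array(p)/px[0]+px[1],z,cal)[:,:2]
    return g
E
python3 - <<'E'
from fit import *
cal=arm.get_calibration("wrist");s=st();tz=s["position"][2]
g=fit(cal,tz,(2.5,[130,0]))
T=g([(258,90),(376,90),(262,210),(379,205)],0.018)
print("tongue",T.round(4),"w",np.linalg.norm(T[0]-T[1]),np.linalg.norm(T[2]-T[3]))
m1,m2=(T[0]+T[1])/2,(T[2]+T[3])/2;print("axis ang",an(m1-m2),"edges",an(T[0]-T[2]),an(T[1]-T[3]))
W=g([(200,88),(433,84)],0.018);print("wide",W.round(4),np.linalg.norm(W[0]-W[1]),"ang",an(W[0]-W[1])-90,W.mean(0))
Hh=g([(227,58),(405,55)],0.018);print("holes",Hh.round(4),np.linalg.norm(Hh[0]-Hh[1]),an(Hh[0]-Hh[1])-90,Hh.mean(0))
zt=tz-0.012
S=g([(318,361)],zt+0.005)[0];N=g([(295,240),(343,240)],zt);print("stud",S,"notch",N,np.linalg.norm(N[0]-N[1]),"ang",an(N.mean(0)-S))
C=g([(195,216),(441,216),(196,480),(437,480)],zt);print("corners",C.round(4),np.linalg.norm(C[0]-C[1]),"ang",an(C[0]-C[2]),an(C[1]-C[3]),"front ang",an(C[0]-C[1])-90,C[:2].mean(0))
print("tcp-stud",(S-s["position"][:2]),an(S-s["position"][:2]))
E
```

```text
t 7.07 pos [ 0.4238 -0.0648  0.1034] yaw(jaw y axis) -85.28 deg tilt z [ 0. -0. -1.] F [-0.8  0.5 -0.3] w 0.557 j [ 0.42  0.36 -0.48  2.16  0.26  0.67 -1.73]
tongue [[ 0.5543 -0.0366]
 [ 0.5573 -0.072 ]
 [ 0.5167 -0.041 ]
 [ 0.5211 -0.0759]] w 0.0355457245356689 0.03514410717483419
axis ang 6.322795046374782 edges 6.619490105985411 6.013068652036218
wide [[ 0.5543 -0.0189]
 [ 0.5614 -0.0892]] 0.07065718443747472 ang 5.7726281260266745 [ 0.55783589 -0.05401926]
holes [[ 0.5644 -0.0262]
 [ 0.5699 -0.08  ]] 0.05400574643804395 5.755911206994227 [ 0.56715517 -0.05309913]
stud [ 0.48056058 -0.06069314] notch [[ 0.50459443 -0.0540312 ]
 [ 0.5054022  -0.06374335]] 0.009745679949164726 ang 4.226277859431456
corners [[ 0.5083 -0.0332]
 [ 0.5125 -0.0833]
 [ 0.4524 -0.0366]
 [ 0.4567 -0.0885]] 0.050295003442971734 ang 3.4806869858690965 5.305537301153968 front ang 4.739181679949297 [ 0.51042036 -0.05824351]
tcp-stud [0.05680732 0.00408437] 4.112411383567728
```

```bash
python3 -m crank '[[0,0,-0.006,-0.02,0.02],[0,0,0,-0.04,0],[0,0,0,-0.04,0],[0,0,0,-0.032,0],[0,0,0,0,0],[0,0,0,0,0],[0,0,0,0,0],[0,0,0,0,0]]'
python3 - <<'E'
from cass import *
s=st();im,cal=grab("wrist","w6");cv2.imwrite("pics/w6z.png",cv2.resize(im[0:240,130:400],(675,600),interpolation=cv2.INTER_CUBIC))
E
```

```text
clock: 7.73
position: [0.4243, -0.0675, 0.0511]
ee_rot: [3.137, 0.162, 0.002]
force: [0.2, 0.4, -1.1]
width: 0.56
t 7.73 pos [ 0.4243 -0.0675  0.0511] yaw(jaw y axis) -84.10 deg tilt z [ 0.001 -0.    -1.   ] F [ 0.2  0.4 -1.1] w 0.560 j [ 0.37  0.45 -0.42  2.21  0.35  0.54 -1.79]
```

View pics/w6z.png

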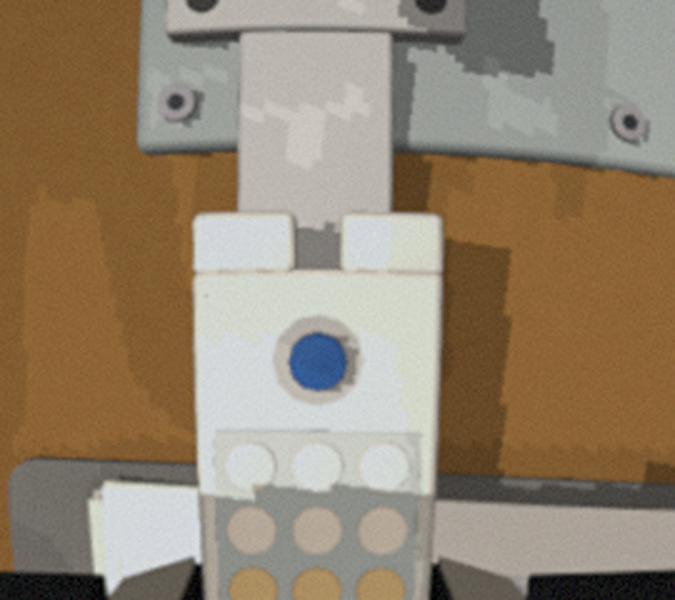

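```bash
cat >> fit.py <<'E'
def rel(cal,s,tongue,wide,stud,notch,sc=2.5,off=(130,0)):
    """tongue: 4 px LT,RT,LB,RB; wide: L,R corners of wide front edge; print needed motion to seat"""
    g=fit(cal,0,(sc,list(off)));zt=s["position"][2]-0.012
    T=g(tongue,0.018);m1,m2=(T[0]+T[1])/2,(T[2]+T[3])/2;W=g(wide,0.018)
    print("tongue w",np.linalg.norm(T[0]-T[1]),np.linalg.norm(T[2]-T[3]),"axis",an(m1-m2),"wide w",np.linalg.norm(W[0]-W[1]),"ang",an(W[0]-W[1])-90)
    b=np.radians((an(m1-m2)+an(W[0]-W[1])-90)/2);e=np.array([np.cos(b),np.sin(b)]);n=np.array([-e[1],e[0]])
    S=g([stud],zt+0.005)[0];N=g(notch,zt).mean(0)
    ca=an(N-S)
    # line: through tongue midpoints average
    c=(m1+m2)/2;x0=W.mean(0)
    print("bed ang",np.degrees(b),"cassette ang",ca,"wide mid",x0,"lateral of wide mid rel tongue",n@(x0-c))
    print("stud lateral",n@(S-c),"notch lateral",n@(N-c),"stud along rel seat+34:",e@(S-x0)+0.023-0.034)
E
python3 - <<'E'
from fit import *
cal=arm.get_calibration("wrist");s=st()
rel(cal,s,[(240,38),(391,38),(238,205),(392,205)],[(168,34),(464,38)],(318,361),[(295,240),(342,240)])
E
```

```text
t 7.78 pos [ 0.4243 -0.0675  0.0512] yaw(jaw y axis) -84.11 deg tilt z [ 0.001 -0.    -1.   ] F [ 0.2 -0.4 -0.5] w 0.557 j [ 0.37  0.45 -0.42  2.21  0.36  0.54 -1.79]
tongue w 0.03536058245195112 0.035649629593105664 axis 5.7116632282221 wide w 0.07004224403445918 ang 4.992055638873637
bed ang 5.351859433547866 cassette ang 5.632094591519118 wide mid [ 0.55766117 -0.05396285] lateral of wide mid rel tongue 4.3028725861152944e-05
stud lateral -0.0010936651440837143 notch lateral -0.0009737287008316988 stud along rel seat+34: -0.08812757386053419
```

```bash
python3 -m crank '[[0,0.02,0.002,0,0],[0,0.02,0.002,0,0],[0,0.02,0.002,0,0],[0,0.02,0.002,0,0],[0,0.02,0.002,0,0],[0,0.02,0.002,0,0],[0,0.02,0.002,0,0],[0,0,0,0,0]]'
python3 -m crank '[[0,0.02,0.002,0,0],[0,0.02,0.002,0,0],[0,0.02,0.002,0,0],[0,0.019,0.002,0,0],[0,0,0.001,0,0],[0,0,0,0,0],[0,0,0,0,0],[0,0,0,0,0]]'
python3 - <<'E'
from cass import *
s=st();im,cal=grab("wrist","w7");cv2.imwrite("pics/w7z.png",cv2.resize(im[0:240,130:400],(675,600),interpolation=cv2.INTER_CUBIC))
E
```

```text
clock: 8.45
position: [0.4819, -0.0614, 0.0506]
ee_rot: [-3.137, -0.162, -0.003]
force: [0.4, 0.1, -0.4]
width: 0.558
clock: 9.12
position: [0.5108, -0.0583, 0.0505]
ee_rot: [3.137, 0.161, -0.001]
force: [-0.4, -0.3, -0.5]
width: 0.56
t 9.12 pos [ 0.5108 -0.0583  0.0505] yaw(jaw y axis) -84.11 deg tilt z [-0.001 -0.    -1.   ] F [-0.4 -0.3 -0.5] w 0.560 j [ 0.31  0.55 -0.41  2.01  0.35  0.65 -1.79]
```

View pics/w7z.png

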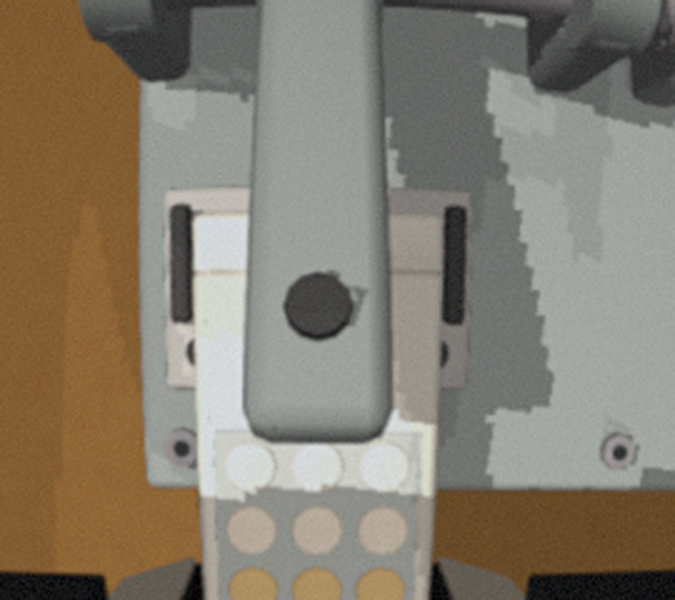

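Run:
```python
from fit import *
cal=arm.get_calibration("wrist");s=st();g=fit(cal,0,(2.5,[130,0]))
L=g([(181,205),(455,206),(181,323),(455,324)],0.023);W=g([(168,387),(467,387)],.018)
e=np.array([np.cos(np.radians(5.5)),np.sin(np.radians(5.5))]);n=np.array([-e[1],e[0]])
print("lip len",e@(L[0]-L[2]),e@(L[1]-L[3]),"sep",n@(L[0]-L[1]),"ang",an(L[0]-L[1])-90, an(L[0]-L[2]),an(L[1]-L[3]))
print("W",n@(W[0]-W[1]),an(W[0]-W[1])-90)
seat_from_lips=L.mean(0)-e*0.0535;seatW=W.mean(0)-e*.023;print("seat",seat_from_lips,seatW)
C=g([(193,215),(441,215)],s["position"][2]-.012);c=C.mean(0)-e*.065;print("cass",c,"w",n@(C[0]-C[1]),an(C[0]-C[1])-90,"rel lips: along,lat",e@(c-seat_from_lips),n@(c-seat_from_lips),"rel W",e@(c-seatW),n@(c-seatW))
```

```text
t 9.17 pos [ 0.5108 -0.0584  0.0505] yaw(jaw y axis) -84.11 deg tilt z [-0.001 -0.    -1.   ] F [ 0.6 -0.4 -0.8] w 0.562 j [ 0.31  0.55 -0.41  2.01  0.35  0.65 -1.79]
lip len 0.027163205646320365 0.027163487745540945 sep 0.061764832956417076 ang 5.6923158497936726 5.046827829662459 6.728606098707068
W 0.07143136149528627 5.893901007815387
seat [ 0.5344492  -0.05621035] [ 0.53593633 -0.05615279]
cass [ 0.53282372 -0.05605868] w 0.05070021870827629 5.88804653311999 rel lips: along,lat -0.001603457155521286 0.00030677415323047735 rel W -0.0030892607213779365 0.00039200851736002234
```

```bash
python3 -m crank '[[0,0.005,0,0,0],[0,0,0,-0.008,0],[0,0,0,-0.008,0],[0,0,0,-0.008,0],[0,0,0,-0.006,0],[0,0,0,0,0],[0,0,0,0,0],[0,0,0,0,0]]'
python3 - <<'E'
from cass import *
s=st();im,cal=grab("wrist","w8");cv2.imwrite("pics/w8z.png",cv2.resize(im[0:240,130:400],(675,600),interpolation=cv2.INTER_CUBIC))
E
```

```text
clock: 9.83
position: [0.5132, -0.0582, 0.0384]
ee_rot: [-3.137, -0.161, 0.0]
force: [0.1, -0.4, -0.2]
width: 0.562
t 9.83 pos [ 0.5132 -0.0582  0.0384] yaw(jaw y axis) -84.11 deg tilt z [-0.  0. -1.] F [ 0.1 -0.4 -0.2] w 0.562 j [ 0.3   0.57 -0.4   2.01  0.37  0.63 -1.81]
```

View pics/w8z.png

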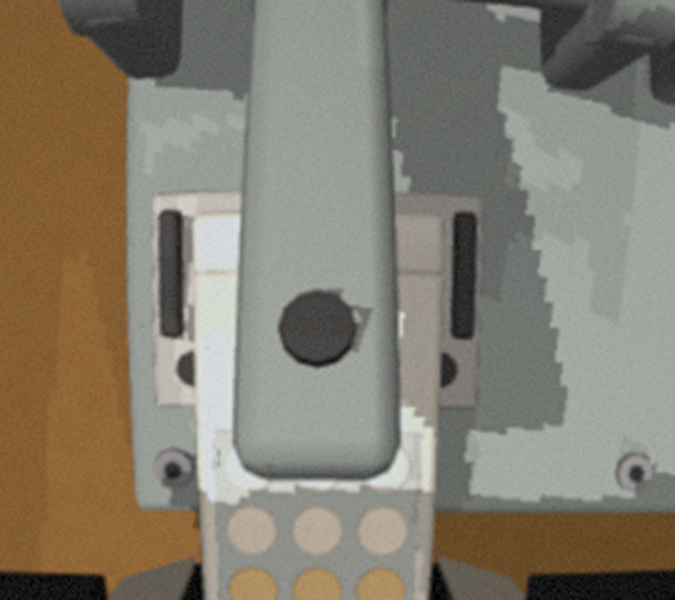

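```bash
python3 -m crank '[[0,-0.002,0,0,0],[0,0,0,0,0],[0.75,0,0,0,0],[0.75,0,0,0,0],[0.75,0,0,0,0],[0.75,0,0,0,0],[0.75,0,0,0.03,0],[0.75,0,0,0.03,0]]'
python3 -m crank '[[0.75,0,0,0.05,0],[0.75,0,0,0.07,0],[0.75,0,0,0.07,0],[0.75,0,0,0.03,0],[0.75,0,0,0,0],[0.75,0,0,0,0],[0.75,0,0,0,0],[0.75,0,0,0,0]]'
python3 - <<'E'
from cass import *
s=st();im,cal=grab("wrist","w9")
E
```

```text
clock: 10.55
position: [0.5119, -0.0582, 0.0623]
ee_rot: [-3.137, -0.162, 0.002]
force: [-0.3, -0.6, -0.3]
width: 0.751
clock: 11.22
position: [0.5117, -0.0583, 0.1494]
ee_rot: [-3.137, -0.161, 0.003]
force: [-0.7, 0.1, -0.9]
width: 0.748
t 11.22 pos [ 0.5117 -0.0583  0.1494] yaw(jaw y axis) -84.11 deg tilt z [-0.002  0.    -1.   ] F [-0.7  0.1 -0.9] w 0.748 j [ 0.38  0.41 -0.48  1.92  0.25  0.87 -1.7 ]
```

View pics/w9.png

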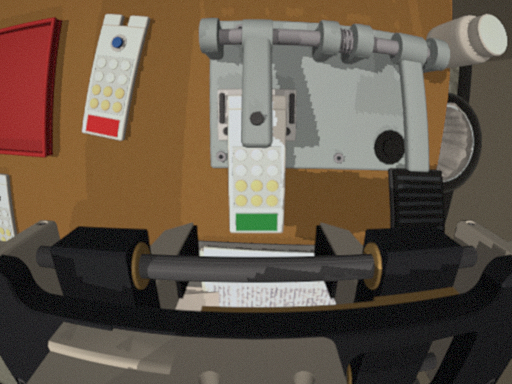

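```bash
cat > seat.py <<'E'
from fit import *
def chk(im,cal):
    seat=np.array([.5350,-.0563]);e=np.array([np.cos(np.radians(5.6)),np.sin(np.radians(5.6))]);n=np.array([-e[1],e[0]])
    for ce,s in blobs(im,"green",100):
        if s[4]<3000:
            for z in(.026,.034):
                p=onz("wrist",ce,z,cal)[0][:2];q=p-seat;
                if np.linalg.norm(q)<.1:print("tag at z",z,"along %.4f (want -.053) lat %.4f"%(e@q,n@q))
E
python3 - <<'E'
from seat import *
cal=arm.get_calibration("wrist");im=cv2.imread("pics/w9.png");chk(im,cal)
pad=np.array([(391,170),(441,168),(446,228),(392,228)]);print(onz("wrist",pad,.08,cal).round(4))
E
```

```text
tag at z 0.026 along -0.0529 (want -.053) lat 0.0004
tag at z 0.034 along -0.0498 (want -.053) lat 0.0004
[[ 0.5548 -0.1587  0.08  ]
 [ 0.5628 -0.2066  0.08  ]
 [ 0.5108 -0.229   0.08  ]
 [ 0.5073 -0.1714  0.08  ]]
```

```bash
python3 -m crank '[[0,0.01,-0.085,0,0],[0,0.01,-0.085,0,0],[0,0.01,-0.085,0,0],[0,0.01,-0.08,0,0],[0,0,0,-0.04,0],[0,0,0,-0.04,0],[0,0,0,0,0],[0,0,0,0,0]]'
python3 -m crank '[[0,0,0,-0.02,0],[0,0,0,-0.02,0],[0,0,0,-0.02,0],[0,0,0,-0.02,0],[0,0,0,-0.01,0],[0,0,0,-0.01,0],[0,0,0,0,0],[0,0,0,0,0]]'
python3 - <<'E'
from cass import *
s=st();im,cal=grab("wrist","w10")
E
```

```text
clock: 11.93
position: [0.5275, -0.1917, 0.1173]
ee_rot: [-3.136, -0.162, 0.005]
force: [-0.8, -0.3, 0.6]
width: 0.222
clock: 12.6
position: [0.5281, -0.1922, 0.0784]
ee_rot: [3.137, 0.162, -0.002]
force: [-2.4, -0.5, 7.5]
width: 0.002
t 12.60 pos [ 0.5281 -0.1922  0.0784] yaw(jaw y axis) -84.10 deg tilt z [-0.001 -0.    -1.   ] F [-2.4 -0.5  7.5] w 0.002 j [ 0.55  0.56 -0.41  1.88  0.31  0.77 -1.5 ]
```

View pics/w10.png

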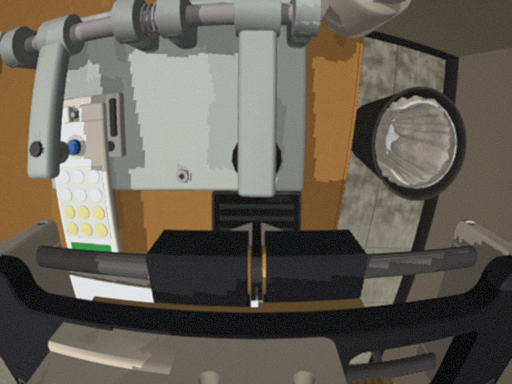

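Run:
```python
import cv2
im=cv2.imread("pics/w10.png");cv2.imwrite("pics/w10z.png",cv2.resize(im[85:185,20:140],(720,600),interpolation=cv2.INTER_CUBIC))
```

```text
(no output)
```

View pics/w10z.png

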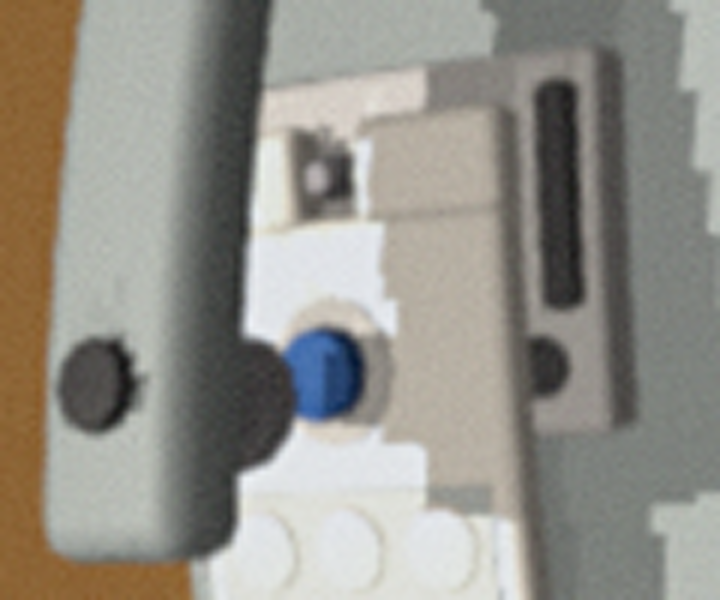

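```bash
python3 -m crank '[[0,0,0,-0.015,0],[0,0,0,-0.015,0],[0,0,0,-0.015,0],[0,0,0,-0.015,0],[0,0,0,-0.005,0],[0,0,0,0,0],[0,0,0,0,0],[0,0,0,0,0]]'
python3 -m crank '[[0,0,0,-0.005,0],[0,0,0,-0.005,0],[0,0,0,-0.005,0],[0,0,0,0,0],[0,0,0,0,0],[0,0,0,0,0],[0,0,0,0,0],[0,0,0,0,0]]'
python3 - <<'E'
from cass import *
s=st();im,cal=grab("wrist","w11");cv2.imwrite("pics/w11z.png",cv2.resize(im[75:195,10:170],(800,600),interpolation=cv2.INTER_CUBIC))
E
```

```text
clock: 13.32
position: [0.5282, -0.1924, 0.0528]
ee_rot: [3.137, 0.162, -0.001]
force: [-2.7, -0.4, 7.3]
width: 0.005
clock: 13.98
position: [0.5284, -0.1924, 0.047]
ee_rot: [3.137, 0.161, -0.0]
force: [-1.8, 0.3, 6.8]
width: 0.004
t 13.98 pos [ 0.5284 -0.1924  0.047 ] yaw(jaw y axis) -84.11 deg tilt z [-0.    -0.001 -1.   ] F [-1.8  0.3  6.8] w 0.004 j [ 0.53  0.61 -0.39  1.9   0.34  0.7  -1.53]
```

View pics/w11z.png

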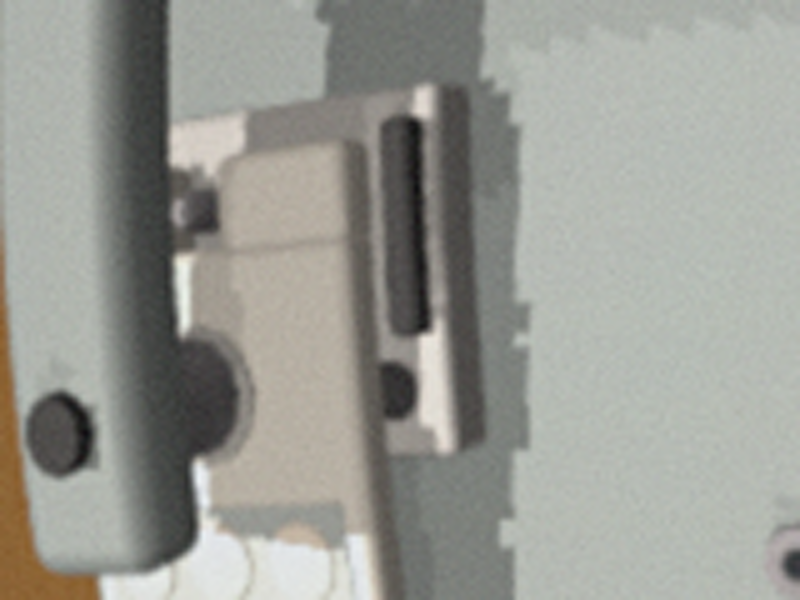

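```bash
python3 -m crank '[[0,0,0,-0.0025,0],[0,0,0,-0.0025,0],[0,0,0,0,0],[0,0,0,0,0],[0,0,0,0,0],[0,0,0,0,0],[0,0,0,0,0],[0,0,0,0,0]]'
python3 -m crank '[[0,0,0,-0.0025,0],[0,0,0,0,0],[0,0,0,0,0],[0,0,0,0,0],[0,0,0,0,0],[0,0,0,0,0],[0,0,0,0,0],[0,0,0,0,0]]'
```

```text
clock: 14.7
position: [0.5286, -0.1924, 0.0456]
ee_rot: [3.137, 0.161, 0.0]
force: [-5.4, 1.0, 14.8]
width: 0.006
clock: 15.37
position: [0.5286, -0.1924, 0.0453]
ee_rot: [3.136, 0.161, 0.001]
force: [-7.3, 1.3, 25.0]
width: 0.004
```

```bash
python3 - <<'E'
from cass import *
s=st();im,cal=grab("wrist","w12");cv2.imwrite("pics/w12z.png",cv2.resize(im[75:195,10:170],(800,600),interpolation=cv2.INTER_CUBIC))
im,_=grab("side","s12");cv2.imwrite("pics/s12z.png",cv2.resize(im[200:300,240:370],(780,600),interpolation=cv2.INTER_CUBIC))
E
python3 -m crank '[[0,0,0,0.03,0],[0,0,0,0.05,0],[0,0,0,0.07,0],[0,0,0,0.07,0],[0,0,0,0.04,0],[0,0,0,0,0],[0,0,0,0,0],[0,0,0,0,0]]'
python3 - <<'E'
from cass import *
s=st();im,cal=grab("wrist","w13")
E
```

```text
t 15.37 pos [ 0.5286 -0.1924  0.0453] yaw(jaw y axis) -84.10 deg tilt z [ 0.001 -0.001 -1.   ] F [-7.3  1.3 25. ] w 0.004 j [ 0.53  0.61 -0.38  1.9   0.34  0.7  -1.53]
clock: 16.13
position: [0.528, -0.1922, 0.1467]
ee_rot: [-3.137, -0.162, 0.002]
force: [-0.4, -0.1, -0.3]
width: 0.007
t 16.13 pos [ 0.528  -0.1922  0.1467] yaw(jaw y axis) -84.10 deg tilt z [-0.001  0.    -1.   ] F [-0.4 -0.1 -0.3] w 0.007 j [ 0.58  0.48 -0.44  1.82  0.25  0.91 -1.45]
```

View pics/w12z.png

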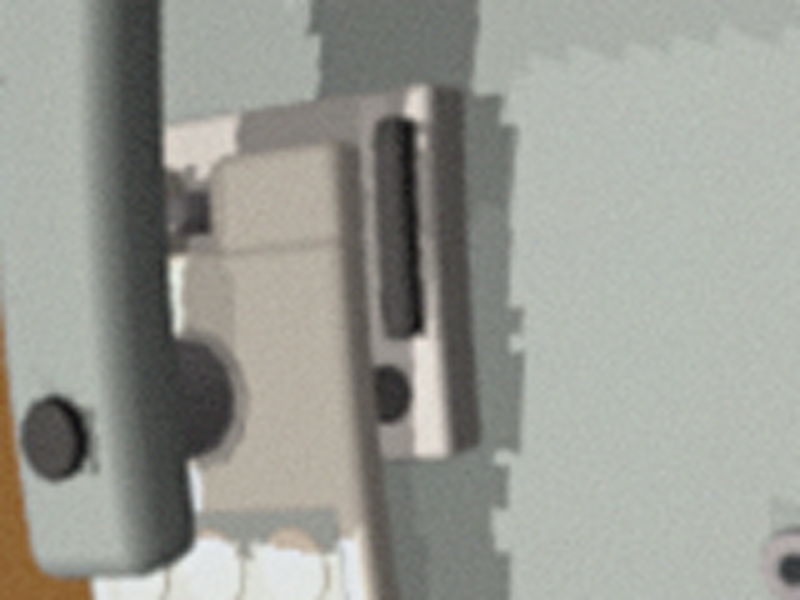

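View pics/w13.png

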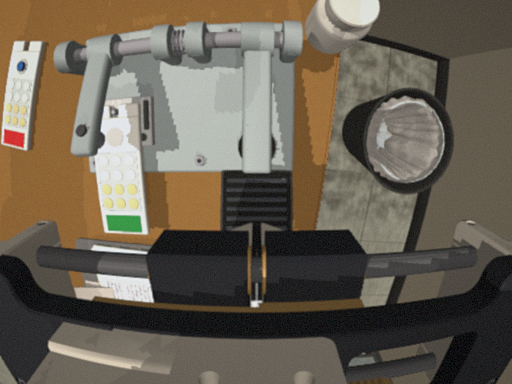

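Run:
```python
import cv2
im=cv2.imread("pics/w13.png");cv2.imwrite("pics/w13z.png",cv2.resize(im[85:185,60:180],(720,600),interpolation=cv2.INTER_CUBIC))
```

```text
(no output)
```

View pics/w13z.png

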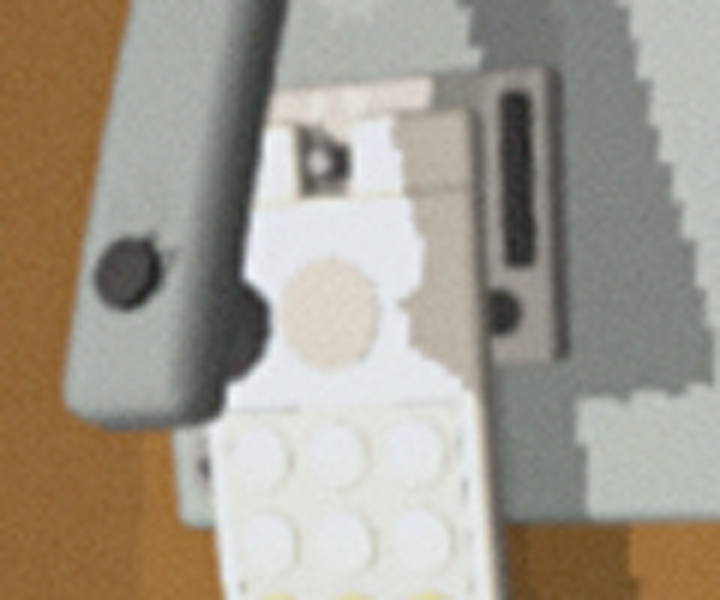

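```bash
python3 -m crank '[[0.75,-0.01,0.085,0,0],[0.75,-0.01,0.085,0,0],[0.75,-0.01,0.085,0,0],[0.75,-0.01,0.08,0,0],[0.75,0,0,0,0],[0.75,0,0,0,0],[0.75,0,0,-0.05,0],[0.75,0,0,-0.06,0]]'
python3 -m crank '[[0.75,0,0,-0.06,0],[0.75,0,0,-0.05,0],[0.75,0,0,-0.04,0],[0.75,0,0,-0.01,0],[0.75,0,0,0,0],[0,0,0,0,0],[0,0,0,0,0],[0,0,0,0,0]]'
python3 -m crank '[[0,0,0,0,0],[0,0,0,0,0],[0,0,0,0,0],[0,0,0,0.005,0],[0,0,0,0.01,0],[0,0,0,0.01,0],[0,0,0,0.005,0],[0,0,0,0,0]]'
python3 - <<'E'
from cass import *
s=st();im,cal=grab("wrist","w14")
E
```

```text
clock: 16.85
position: [0.5136, -0.0594, 0.1036]
ee_rot: [3.137, 0.16, 0.004]
force: [1.0, -0.7, 0.9]
width: 0.537
clock: 17.52
position: [0.5132, -0.0585, 0.0405]
ee_rot: [3.137, 0.161, 0.003]
force: [-0.5, 0.4, 0.0]
width: 0.58
clock: 18.18
position: [0.5128, -0.0582, 0.0522]
ee_rot: [3.137, 0.161, 0.001]
force: [-0.6, -0.0, -1.3]
width: 0.55
t 18.18 pos [ 0.5128 -0.0582  0.0522] yaw(jaw y axis) -84.11 deg tilt z [ 0.001 -0.    -1.   ] F [-0.6 -0.  -1.3] w 0.550 j [ 0.32  0.55 -0.42  2.01  0.35  0.66 -1.79]
```

View pics/w14.png

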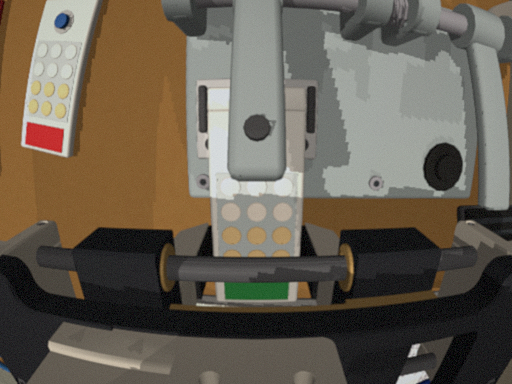

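```bash
python3 -m crank '[[0,-0.02,-0.002,0,0],[0,-0.03,-0.003,0,0],[0,-0.04,-0.004,0,0],[0,-0.04,-0.004,0,0],[0,-0.04,-0.004,0,0],[0,-0.04,-0.004,0,0],[0,-0.01,-0.001,0,0],[0,0,0,0,0]]'
python3 -m crank '[[0,0,0.02,0.04,0],[0,0.01,0.06,0.06,0],[0,0.03,0.07,0.06,0.02],[0,0.04,0.08,0.04,0.02],[0,0.04,0.09,0,0.02],[0,0.04,0.09,0,0.02],[0,0.03,0.09,0,0.02],[0,0.02,0.09,0,0.02]]'
python3 - <<'E'
from cass import *
s=st();im,cal=grab("wrist","w15")
E
```

```text
clock: 18.9
position: [0.4229, -0.0674, 0.0514]
ee_rot: [3.137, 0.161, -0.002]
force: [-0.0, -1.2, -0.5]
width: 0.554
clock: 19.57
position: [0.5106, 0.1714, 0.1319]
ee_rot: [-3.12, -0.358, -0.003]
force: [0.8, -0.5, -0.8]
width: 0.55
t 19.57 pos [0.5106 0.1714 0.1319] yaw(jaw y axis) -76.91 deg tilt z [ 0.002  0.001 -1.   ] F [ 0.8 -0.5 -0.8] w 0.550 j [-0.03  0.48 -0.54  1.88  0.32  0.86 -2.06]
```

View pics/w15.png

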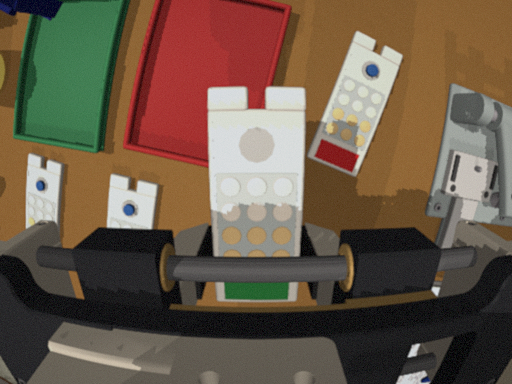

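```bash
python3 -m crank '[[0,0.01,0.06,0.03,0],[0,0.01,0.07,0.03,0],[0,0.01,0.07,0.03,0],[0,0.01,0.06,0.02,0],[0,0.01,0.04,0,0],[0,0,0,0,0],[0,0,0,0,0],[0,0,0,0,0]]'
python3 - <<'E'
from cass import *
s=st();im,cal=grab("wrist","w16")
E
```

```text
clock: 20.28
position: [0.5287, 0.2882, 0.175]
ee_rot: [3.12, 0.357, -0.001]
force: [-0.4, -0.6, -1.2]
width: 0.551
t 20.28 pos [0.5287 0.2882 0.175 ] yaw(jaw y axis) -76.94 deg tilt z [-0.001 -0.001 -1.   ] F [-0.4 -0.6 -1.2] w 0.551 j [-0.22  0.52 -0.54  1.68  0.31  1.03 -2.2 ]
```

View pics/w16.png

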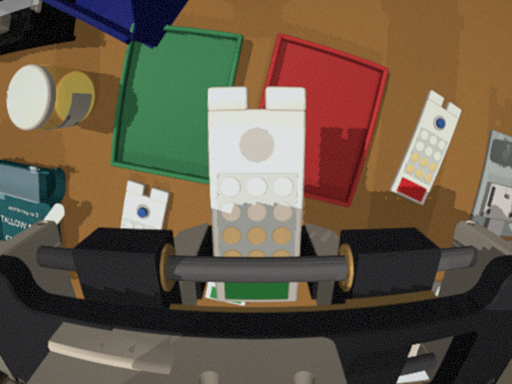

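Run:
```python
from fit import *
cal=arm.get_calibration("wrist");s=st()
G=onz("wrist",[(138,24),(243,34),(112,164),(208,182)],.016,cal)[:,:2];print("G",G.round(4))
print(an(G[0]-G[2]),an(G[0]-G[1])-90,np.linalg.norm(G[0]-G[2]),np.linalg.norm(G[0]-G[1]),"cen",(G[1]+G[2])/2)
Rr=onz("wrist",[(280,36),(388,68),(349,205)],.016,cal)[:,:2];print("R",Rr.round(4),an(Rr[1]-Rr[2]),an(Rr[0]-Rr[1])-90,np.linalg.norm(Rr[1]-Rr[2]),np.linalg.norm(Rr[0]-Rr[1]),"cen",(Rr[0]+Rr[2])/2)
print("jar lid",onz("wrist",[(32,97),(8,97),(55,97)],.092,cal).round(3),"base",onz("wrist",[(96,92)],0,cal))
print("bin corner",onz("wrist",[(152,47),(187,0)],0.0,cal).round(3))
```

```text
t 20.33 pos [0.5287 0.2877 0.175 ] yaw(jaw y axis) -76.98 deg tilt z [-0.001 -0.001 -1.   ] F [ 0.6  0.5 -0.3] w 0.555 j [-0.22  0.52 -0.54  1.68  0.31  1.03 -2.2 ]
G [[0.6702 0.4484]
 [0.6752 0.335 ]
 [0.5142 0.4489]
 [0.518  0.3371]]
-0.18244940578234226 2.512279562595367 0.15598782305214468 0.11349394361829818 cen [0.59471098 0.3919503 ]
R [[0.6816 0.2986]
 [0.6831 0.1801]
 [0.5273 0.1827]] -0.9479826994951505 0.7297842712422522 0.1558479345698789 0.1185019446080243 cen [0.60445408 0.24066846]
jar lid [[0.581 0.511 0.092]
 [0.579 0.546 0.092]
 [0.584 0.481 0.092]] base [[0.58979873 0.49185722 0.        ]]
bin corner [[0.649 0.432 0.   ]
 [0.708 0.406 0.   ]]
```

Run:
```python
from fit import *
im,c2=grab("side","s16");cv2.imwrite("pics/s16z.png",cv2.resize(im[110:230,200:360],(800,600),interpolation=cv2.INTER_CUBIC))
cal=arm.get_calibration("wrist")
def tri(a,b):
    o1,d1=ray("wrist",a,cal);o2,d2=ray("side",b,c2);d1=d1[0]/np.linalg.norm(d1);d2=d2[0]/np.linalg.norm(d2)
    A=np.c_[d1,-d2];t=np.linalg.lstsq(A,o2-o1,rcond=None)[0];p,q=o1+t[0]*d1,o2+t[1]*d2;return (p+q)/2,np.linalg.norm(p-q)
print(tri((152,47),(284.1,155.3)))
```

```text
(array([0.64918276, 0.42726812, 0.01090856]), np.float64(0.003766304556344059))
```

View pics/s16z.png

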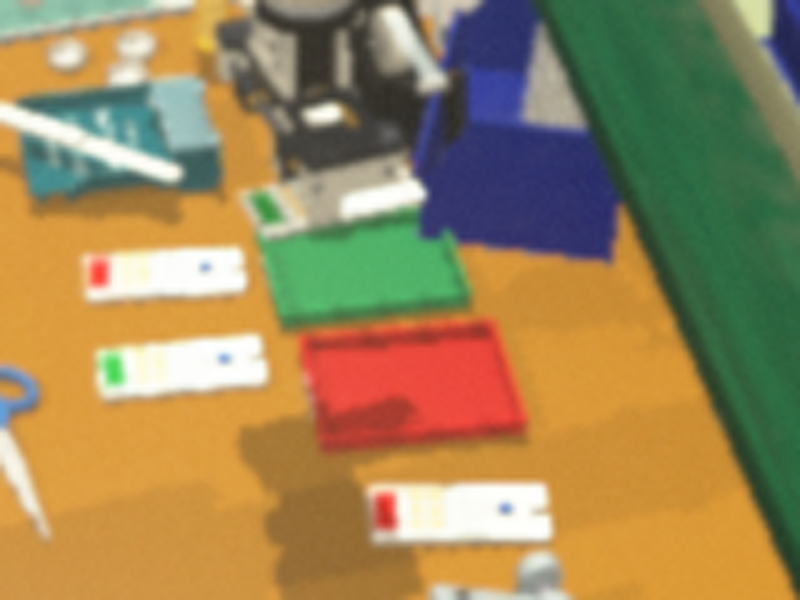

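```bash
python3 -m crank '[[0,0.025,0.05,0,-0.056],[0,0.025,0.05,0,-0.056],[0,0.025,0.05,0,-0.056],[0,0.025,0.053,0,0],[0,0,0,-0.06,0],[0,0,0,-0.08,0],[0,0,0,-0.08,0],[0,0,0,-0.04,0]]'
python3 -m crank '[[0,0,0,0,0],[0,0,0,0,0],[0,0,0,0,0],[0,0,0,0,0],[0,0,0,0,0],[0,0,0,0,0],[0,0,0,0,0],[0,0,0,0,0]]'
python3 - <<'E'
from cass import *
s=st();im,cal=grab("wrist","w17")
E
```

```text
clock: 21.05
position: [0.5674, 0.3675, 0.0675]
ee_rot: [3.137, 0.081, -0.006]
force: [-0.2, -1.3, -1.5]
width: 0.555
clock: 21.72
position: [0.5687, 0.3702, 0.072]
ee_rot: [-3.14, -0.083, -0.001]
force: [0.3, -0.1, -0.6]
width: 0.558
t 21.72 pos [0.5687 0.3702 0.072 ] yaw(jaw y axis) -86.99 deg tilt z [ 0.001  0.    -1.   ] F [ 0.3 -0.1 -0.6] w 0.558 j [-0.38  0.73 -0.44  1.57  0.37  0.92 -2.47]
```

View pics/w17.png

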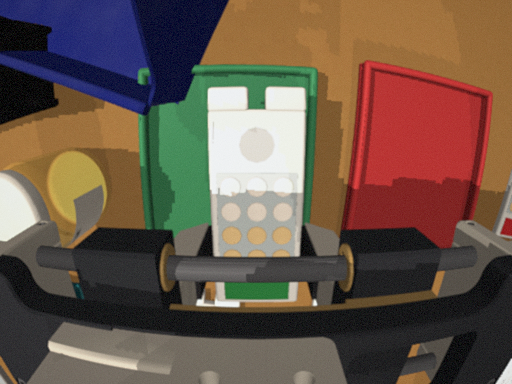

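```bash
python3 -m crank '[[0,0,0,-0.04,0],[0,0,0,-0.03,0],[0,0,0,-0.02,0],[0,0,0,0,0],[0,0,0,0,0],[0.7,0,0,0,0],[0.7,0,0,0,0],[0.7,0,0,0,0]]'
python3 -m crank '[[0.7,0,0,0,0],[0.7,0,0,0.04,0],[0.7,0,0,0.07,0],[0.7,0,0,0.07,0],[0.7,0,0,0.07,0],[0.7,-0.03,0,0.05,0],[0.7,-0.03,0,0,0],[0.7,0,0,0,0]]'
python3 - <<'E'
from cass import *
s=st();im,cal=grab("wrist","w18")
E
```

```text
clock: 22.43
position: [0.5689, 0.3705, 0.0363]
ee_rot: [-3.14, -0.082, -0.002]
force: [0.0, -0.1, 0.1]
width: 0.685
clock: 23.1
position: [0.543, 0.3716, 0.1577]
ee_rot: [-3.138, -0.086, -0.002]
force: [-0.3, 0.3, -0.5]
width: 0.698
t 23.10 pos [0.543  0.3716 0.1577] yaw(jaw y axis) -86.87 deg tilt z [ 0.001  0.002 -1.   ] F [-0.3  0.3 -0.5] w 0.698 j [-0.37  0.61 -0.48  1.56  0.31  1.05 -2.45]
```

View pics/w18.png

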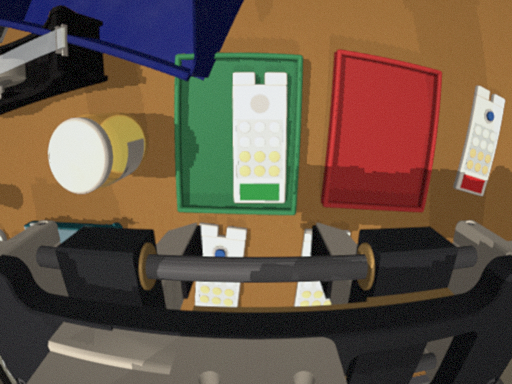

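```bash
python3 -m crank '[[0.85,-0.06,-0.035,0,0],[0.85,-0.06,-0.035,0,0],[0.85,-0.06,-0.035,0,0],[0.85,-0.06,-0.035,0,0],[0.85,-0.06,-0.035,0,0],[0.85,-0.03,-0.02,0,0],[0.85,0,0,0,0],[0.85,0,0,0,0]]'
python3 cass.py w19
```

```text
clock: 23.82
position: [0.413, 0.2915, 0.1553]
ee_rot: [3.14, 0.082, -0.0]
force: [0.2, 0.7, 0.0]
width: 0.851
t 23.82 pos [0.413  0.2915 0.1553] yaw(jaw y axis) -87.02 deg tilt z [-0.    -0.001 -1.   ] F [0.2 0.7 0. ] w 0.851 j [-0.31  0.4  -0.54  1.94  0.26  0.88 -2.5 ]
green tag px [183.  57.] stud px [143. 131.] cen [0.495 0.392] ang 152.7 L 0.0827
green tag px [183.  57.] stud px [259. 133.] cen [0.4885 0.3163] ang -132.9 L 0.1070
green tag px [254. 218.] stud px [259. 133.] cen [0.4314 0.2916] ang -0.4 L 0.0874
red tag px [142. 212.] stud px [143. 131.] cen [0.4309 0.4102] ang -4.3 L 0.0874
```

View pics/w19.png

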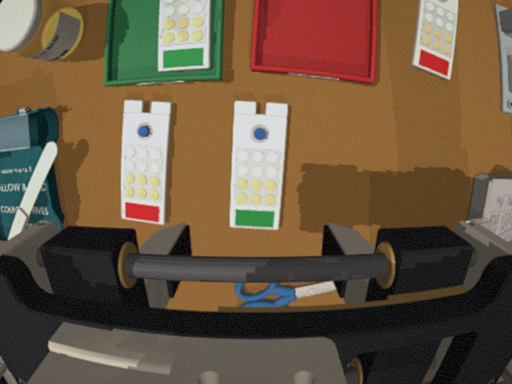

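```bash
python3 -m crank '[[0.85,-0.0115,0,-0.06,0],[0.85,0,0,-0.08,0],[0.85,0,0,-0.08,0],[0.85,0,0,-0.07,0],[0.85,0,0,-0.028,0],[0.85,0,0,-0.02,0],[0.85,0,0,0,0],[0.85,0,0,0,0]]'
python3 -m crank '[[0,0,0,0,0],[0,0,0,0,0],[0,0,0,0,0],[0,0,0,0,0],[0,0,0,0,0],[0,0,0,0,0],[0,0,0,0,0],[0,0,0,0,0]]' 30
python3 - <<'E'
from h import *
st()
E
```

```text
clock: 24.53
position: [0.4086, 0.2929, 0.0209]
ee_rot: [-3.14, -0.083, -0.001]
force: [0.4, 1.4, 0.6]
width: 0.852
clock: 25.2
position: [0.4083, 0.2922, 0.021]
ee_rot: [-3.14, -0.082, -0.001]
force: [-0.2, -1.6, 7.2]
width: 0.563
t 25.20 pos [0.4083 0.2922 0.021 ] yaw(jaw y axis) -87.00 deg tilt z [ 0.001  0.    -1.   ] F [-0.2 -1.6  7.2] w 0.563 j [-0.42  0.59 -0.42  2.06  0.43  0.58 -2.65]
```

```bash
python3 -m crank '[[0,0,0,0.04,0],[0,0,0,0.06,0],[0,0,-0.04,0.05,0],[0,0.005,-0.09,0.01,0.01],[0,0.005,-0.09,0,0.01],[0,0.005,-0.09,0,0.01],[0,0.005,-0.09,0,0.01],[0,0.005,-0.09,0,0.008]]'
python3 -m crank '[[0,0.005,-0.09,0,0],[0,0.005,-0.09,0,0],[0,0.005,-0.09,0,0],[0,0.002,-0.09,0,0],[0,0,-0.04,0,0],[0,0,0,0,0],[0,0,0,-0.04,0],[0,0,0,-0.03,0]]'
python3 -m crank '[[0,0,0,-0.01,0],[0,0,0,0,0],[0,0,0,0,0],[0,0,0,0,0],[0,0,0,0,0],[0,0,0,0,0],[0,0,0,0,0],[0,0,0,0,0]]'
python3 - <<'E'
from cass import *
s=st();im,cal=grab("wrist","w20");cv2.imwrite("pics/w20z.png",cv2.resize(im[0:240,130:400],(675,600),interpolation=cv2.INTER_CUBIC))
E
```

```text
clock: 25.87
position: [0.4176, 0.0945, 0.0845]
ee_rot: [3.137, 0.163, 0.001]
force: [0.8, -0.0, -1.8]
width: 0.555
clock: 26.53
position: [0.4252, -0.0639, 0.0563]
ee_rot: [3.138, 0.16, 0.003]
force: [-0.4, 0.3, -1.6]
width: 0.558
clock: 27.2
position: [0.4249, -0.0639, 0.0526]
ee_rot: [3.137, 0.161, 0.001]
force: [0.2, 0.2, -0.7]
width: 0.556
t 27.20 pos [ 0.4249 -0.0639  0.0526] yaw(jaw y axis) -84.11 deg tilt z [ 0. -0. -1.] F [ 0.2  0.2 -0.7] w 0.556 j [ 0.38  0.45 -0.45  2.21  0.37  0.55 -1.82]
```

View pics/w20z.png

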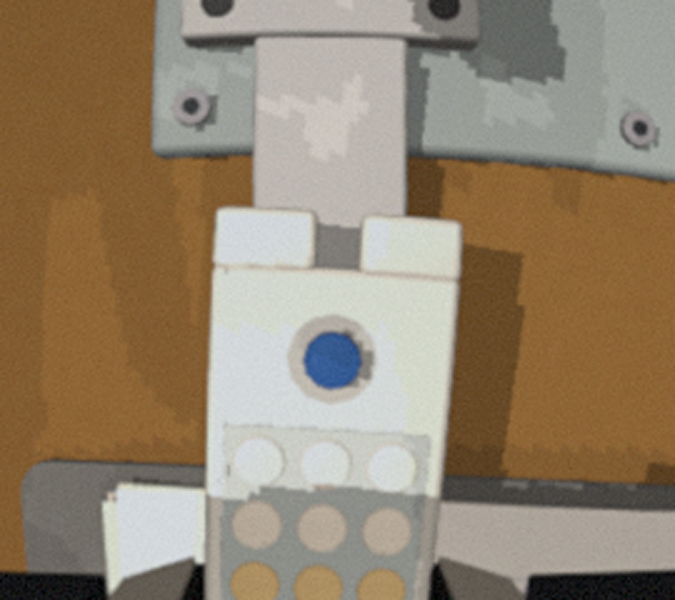

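Run:
```python
from fit import *
cal=arm.get_calibration("wrist");s=st()
rel(cal,s,[(255,45),(406,45),(254,205),(407,205)],[(184,40),(479,44)],(332,360),[(314,242),(361,244)])
```

```text
t 27.25 pos [ 0.4248 -0.0639  0.0525] yaw(jaw y axis) -84.12 deg tilt z [ 0. -0. -1.] F [-0.1 -0.2 -0.5] w 0.558 j [ 0.38  0.45 -0.45  2.21  0.37  0.55 -1.82]
tongue w 0.03557076596811981 0.03567730104214008 axis 5.812873738541426 wide w 0.07021547483337748 ang 5.4831979865792135
bed ang 5.64803586256032 cassette ang 3.048769185655777 wide mid [ 0.55738365 -0.05422461] lateral of wide mid rel tongue -0.00026782677662539776
stud lateral -8.970947960119761e-06 notch lateral -0.0010847849145858004 stud along rel seat+34: -0.08670928938443073
```

```bash
python3 -m crank '[[0,0,-0.0065,-0.004,0.043],[0,0,0,0,0],[0,0,0,0,0],[0,0,0,0,0],[0,0,0,0,0],[0,0,0,0,0],[0,0,0,0,0],[0,0,0,0,0]]'
python3 - <<'E'
from cass import *
s=st();im,cal=grab("wrist","w21");cv2.imwrite("pics/w21z.png",cv2.resize(im[0:240,130:400],(675,600),interpolation=cv2.INTER_CUBIC))
E
```

```text
clock: 27.92
position: [0.4247, -0.0664, 0.0508]
ee_rot: [3.133, 0.232, 0.0]
force: [0.3, 0.6, -0.4]
width: 0.561
t 27.92 pos [ 0.4247 -0.0664  0.0508] yaw(jaw y axis) -81.53 deg tilt z [ 0. -0. -1.] F [ 0.3  0.6 -0.4] w 0.561 j [ 0.39  0.46 -0.46  2.21  0.39  0.55 -1.78]
```

View pics/w21z.png

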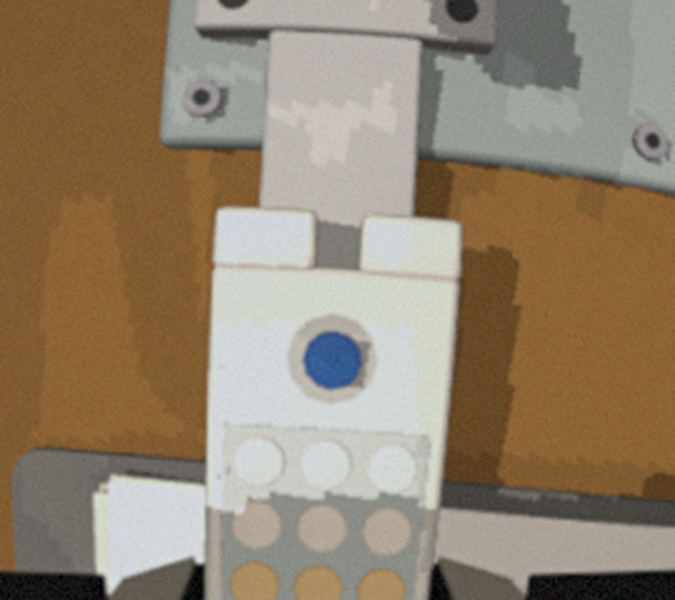

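Run:
```python
from fit import *
cal=arm.get_calibration("wrist");s=st()
rel(cal,s,[(269,45),(420,52),(262,200),(414,207)],[(197,30),(493,46)],(332,360),[(314,240),(361,245)])
```

```text
t 27.97 pos [ 0.4247 -0.0664  0.0508] yaw(jaw y axis) -81.54 deg tilt z [ 0. -0. -1.] F [ 0.1  0.2 -1.1] w 0.559 j [ 0.39  0.46 -0.46  2.21  0.39  0.55 -1.78]
tongue w 0.03524452827098823 0.03513080878952836 axis 6.098200506931218 wide w 0.06992880852865914 ang 5.903398849694824
bed ang 6.000799678313023 cassette ang 5.642016842746584 wide mid [ 0.55770606 -0.05388539] lateral of wide mid rel tongue -9.492450469706379e-05
stud lateral 0.00039348412178140824 notch lateral 0.0002443125260014247 stud along rel seat+34: -0.08730006140460256
```

```bash
python3 -m crank '[[0,0.02,0.002,0,0],[0,0.025,0.0025,0,0],[0,0.025,0.0025,0,0],[0,0.025,0.0025,0,0],[0,0.025,0.0025,0,0],[0,0.025,0.0025,0,0],[0,0.02,0.002,0,0],[0,0,0,0,0]]'
python3 -m crank '[[0,0.02,0.002,0,0],[0,0.02,0.002,0,0],[0,0.012,0.001,0,0],[0,0,0,0,0],[0,0,0,0,0],[0,0,0,0,0],[0,0,0,0,0],[0,0,0,0,0]]'
python3 - <<'E'
from cass import *
s=st();im,cal=grab("wrist","w22");cv2.imwrite("pics/w22z.png",cv2.resize(im[0:240,130:400],(675,600),interpolation=cv2.INTER_CUBIC))
E
```

```text
clock: 28.63
position: [0.493, -0.0594, 0.0508]
ee_rot: [-3.133, -0.232, -0.003]
force: [1.2, -0.5, -0.3]
width: 0.56
clock: 29.3
position: [0.5111, -0.058, 0.0507]
ee_rot: [3.133, 0.232, -0.001]
force: [-0.7, 0.6, -0.7]
width: 0.559
t 29.30 pos [ 0.5111 -0.058   0.0507] yaw(jaw y axis) -81.53 deg tilt z [-0. -0. -1.] F [-0.7  0.6 -0.7] w 0.559 j [ 0.34  0.56 -0.45  2.01  0.38  0.66 -1.78]
```

View pics/w22z.png

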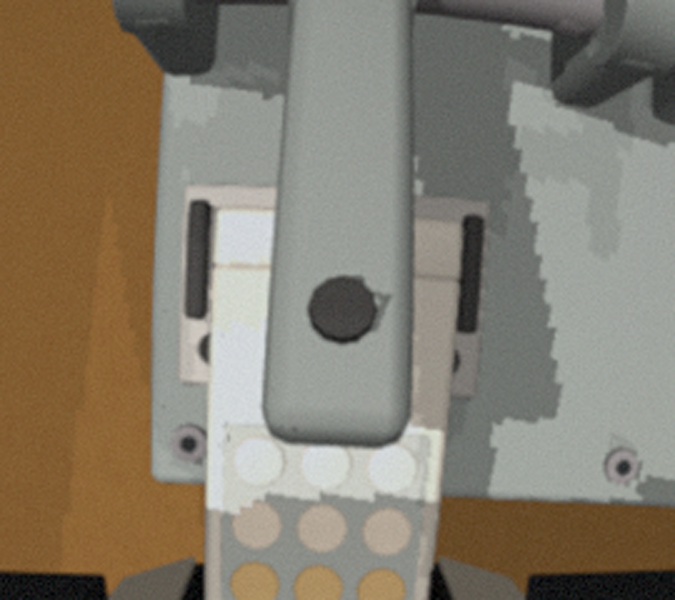

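```bash
python3 -m crank '[[0,0.002,0,0,0],[0,0,0,-0.008,0],[0,0,0,-0.008,0],[0,0,0,-0.008,0],[0,0,0,-0.005,0],[0,0,0,0,0],[0,0,0,0,0],[0,0,0,0,0]]'
python3 - <<'E'
from cass import *
s=st();im,cal=grab("wrist","w23");cv2.imwrite("pics/w23z.png",cv2.resize(im[0:240,130:400],(675,600),interpolation=cv2.INTER_CUBIC))
E
```

```text
clock: 30.02
position: [0.5121, -0.0579, 0.039]
ee_rot: [3.133, 0.232, -0.001]
force: [-0.8, 0.1, 1.3]
width: 0.562
t 30.02 pos [ 0.5121 -0.0579  0.039 ] yaw(jaw y axis) -81.53 deg tilt z [-0. -0. -1.] F [-0.8  0.1  1.3] w 0.562 j [ 0.33  0.57 -0.44  2.01  0.4   0.64 -1.79]
```

View pics/w23z.png

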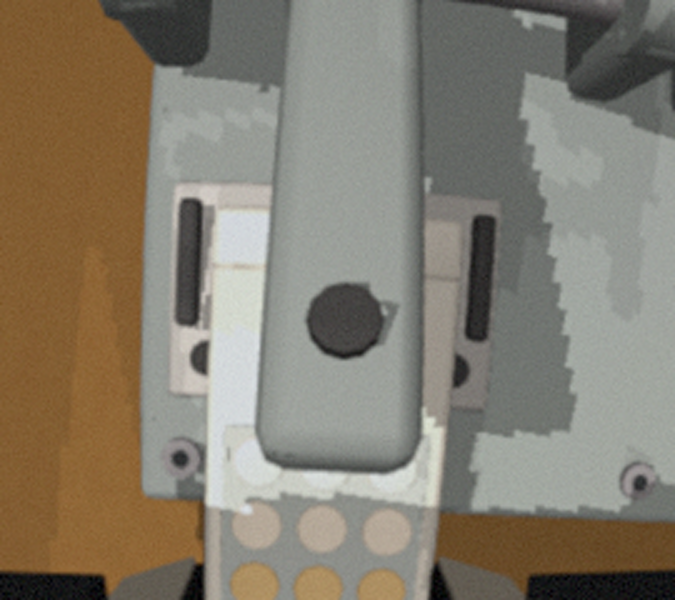

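```bash
python3 -m crank '[[0,0,0,-0.001,0],[0,0,0,0,0],[0.75,0,0,0,0],[0.75,0,0,0,0],[0.75,0,0,0,0],[0.75,0,0,0,0],[0.75,0,0,0.03,0],[0.75,0,0,0.03,0]]'
python3 -m crank '[[0.75,0,0,0.05,0],[0.75,0,0,0.07,0],[0.75,0,0,0.07,0],[0.75,0,0,0.03,0],[0.75,0,0,0,0],[0.75,0,0,0,0],[0.75,0,0,0,0],[0.75,0,0,0,0]]'
python3 - <<'E'
from seat import *
s=st();im,cal=grab("wrist","w24");chk(im,cal)
E
python3 -m crank '[[0,0.01,-0.085,0,-0.02],[0,0.01,-0.085,0,-0.02],[0,0.01,-0.085,0,0],[0,0.01,-0.08,0,0],[0,0,0,-0.04,0],[0,0,0,-0.04,0],[0,0,0,-0.01,0],[0,0,0,0,0]]'
python3 - <<'E'
from cass import *
s=st();im,cal=grab("wrist","w25");cv2.imwrite("pics/w25z.png",cv2.resize(im[75:195,10:170],(800,600),interpolation=cv2.INTER_CUBIC))
E
```

```text
clock: 30.73
position: [0.5118, -0.0578, 0.0624]
ee_rot: [-3.133, -0.232, 0.002]
force: [-0.5, 1.3, -0.3]
width: 0.753
clock: 31.4
position: [0.5116, -0.058, 0.1496]
ee_rot: [-3.133, -0.232, 0.003]
force: [0.2, 1.0, -0.4]
width: 0.751
t 31.40 pos [ 0.5116 -0.058   0.1496] yaw(jaw y axis) -81.53 deg tilt z [-0.002  0.    -1.   ] F [ 0.2  1.  -0.4] w 0.751 j [ 0.41  0.42 -0.53  1.92  0.27  0.87 -1.68]
tag at z 0.026 along -0.0531 (want -.053) lat 0.0011
tag at z 0.034 along -0.0500 (want -.053) lat 0.0012
clock: 32.12
position: [0.527, -0.1913, 0.1129]
ee_rot: [-3.136, -0.167, 0.006]
force: [0.0, 0.6, 0.4]
width: 0.216
t 32.12 pos [ 0.527  -0.1913  0.1129] yaw(jaw y axis) -83.90 deg tilt z [-0.004  0.001 -1.   ] F [0.  0.6 0.4] w 0.216 j [ 0.59  0.52 -0.46  1.85  0.3   0.85 -1.49]
```

View pics/w25z.png

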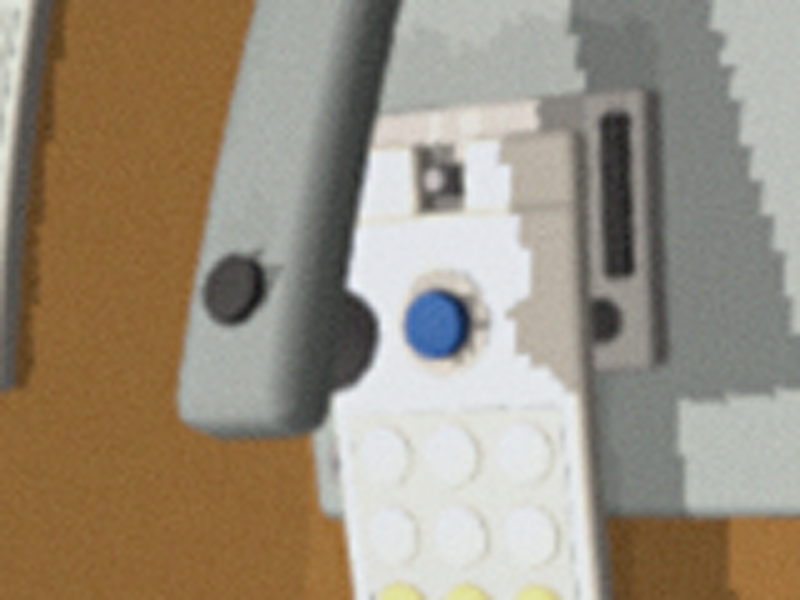

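View pics/w24.png

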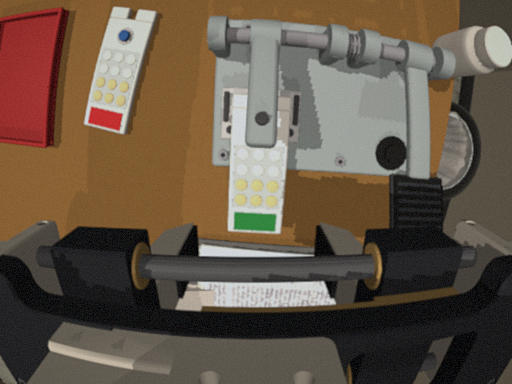

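```bash
python3 -m crank '[[0,0,0,0,0],[0,0,0,-0.02,0],[0,0,0,-0.02,0],[0,0,0,-0.02,0],[0,0,0,-0.02,0],[0,0,0,-0.02,0],[0,0,0,-0.02,0],[0,0,0,-0.01,0]]'
python3 -m crank '[[0,0,0,-0.01,0],[0,0,0,-0.01,0],[0,0,0,-0.01,0],[0,0,0,0,0],[0,0,0,0,0],[0,0,0,0,0],[0,0,0,0,0],[0,0,0,0,0]]'
```

```text
clock: 32.83
position: [0.5273, -0.1921, 0.0617]
ee_rot: [3.137, 0.166, -0.003]
force: [-4.0, -0.7, 7.3]
width: 0.004
clock: 33.5
position: [0.5274, -0.1921, 0.0505]
ee_rot: [3.137, 0.166, -0.003]
force: [-3.5, -0.7, 7.3]
width: 0.005
```

```bash
python3 -m crank '[[0,0,0,-0.005,0],[0,0,0,-0.005,0],[0,0,0,-0.0025,0],[0,0,0,0,0],[0,0,0,0,0],[0,0,0,0,0],[0,0,0,0,0],[0,0,0,0,0]]'
python3 -m crank '[[0,0,0,-0.0025,0],[0,0,0,-0.0025,0],[0,0,0,0,0],[0,0,0,0,0],[0,0,0,0,0],[0,0,0,0,0],[0,0,0,0,0],[0,0,0,0,0]]'
```

```text
clock: 34.17
position: [0.5278, -0.192, 0.0458]
ee_rot: [3.137, 0.166, -0.001]
force: [-3.7, 0.6, 8.8]
width: 0.004
clock: 34.83
position: [0.5278, -0.192, 0.0453]
ee_rot: [3.136, 0.166, -0.001]
force: [-10.0, 1.8, 28.1]
width: 0.006
```

```bash
python3 -m crank '[[0,0,0,0.03,0],[0,0,0,0.05,0],[0,0,0,0.07,0],[0,0,0,0.07,0],[0,0,0,0.04,0],[0,0,0,0,0],[0,0,0,0,0],[0,0,0,0,0]]'
python3 - <<'E'
from seat import *
s=st();im,cal=grab("wrist","w26");chk(im,cal);cv2.imwrite("pics/w26z.png",cv2.resize(im[75:195,10:170],(800,600),interpolation=cv2.INTER_CUBIC))
E
```

```text
clock: 35.5
position: [0.5276, -0.1918, 0.1466]
ee_rot: [-3.137, -0.166, 0.002]
force: [-0.4, -0.9, -0.6]
width: 0.004
t 35.50 pos [ 0.5276 -0.1918  0.1466] yaw(jaw y axis) -83.93 deg tilt z [-0.001  0.    -1.   ] F [-0.4 -0.9 -0.6] w 0.004 j [ 0.6   0.48 -0.48  1.81  0.27  0.91 -1.47]
tag at z 0.026 along -0.0532 (want -.053) lat 0.0008
tag at z 0.034 along -0.0500 (want -.053) lat -0.0033
```

View pics/w26z.png

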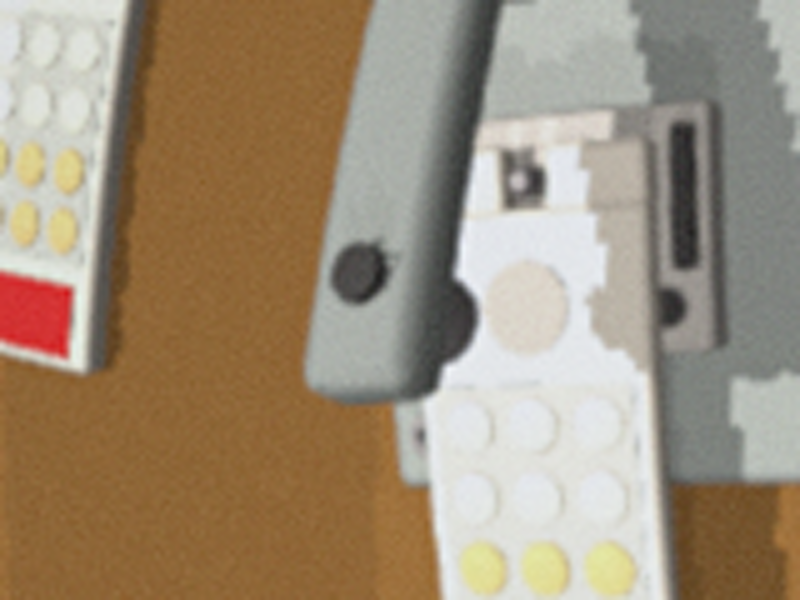

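Sealed. Now re-grasp it (cassette yaw ≈5.6°, jaw −84).

```bash
python3 -m crank '[[0.75,-0.01,0.085,0,0],[0.75,-0.01,0.085,0,0],[0.75,-0.01,0.085,0,0],[0.75,-0.009,0.079,0,0],[0.75,0,0,0,0],[0.75,0,0,0,0],[0.75,0,0,-0.05,0],[0.75,0,0,-0.06,0]]'
python3 -m crank '[[0.75,0,0,-0.06,0],[0.75,0,0,-0.05,0],[0.75,0,0,-0.04,0],[0.75,0,0,-0.01,0],[0.75,0,0,0,0],[0,0,0,0,0],[0,0,0,0,0],[0,0,0,0,0]]'
python3 -m crank '[[0,0,0,0,0],[0,0,0,0,0],[0,0,0,0,0],[0,0,0,0.005,0],[0,0,0,0.01,0],[0,0,0,0.01,0],[0,0,0,0.005,0],[0,0,0,0,0]]'
python3 - <<'E'
from cass import *
s=st();im,cal=grab("wrist","w27")
E
```

```text
clock: 36.22
position: [0.5138, -0.0597, 0.1037]
ee_rot: [3.136, 0.164, 0.004]
force: [0.1, -0.6, 0.2]
width: 0.532
clock: 36.88
position: [0.5134, -0.0585, 0.0407]
ee_rot: [3.137, 0.166, 0.003]
force: [-0.2, 0.4, -0.1]
width: 0.584
clock: 37.55
position: [0.513, -0.0582, 0.0523]
ee_rot: [3.137, 0.166, 0.001]
force: [-0.6, -0.2, -0.7]
width: 0.553
t 37.55 pos [ 0.513  -0.0582  0.0523] yaw(jaw y axis) -83.93 deg tilt z [ 0.001 -0.    -1.   ] F [-0.6 -0.2 -0.7] w 0.553 j [ 0.34  0.55 -0.45  2.    0.38  0.66 -1.81]
```

View pics/w27.png

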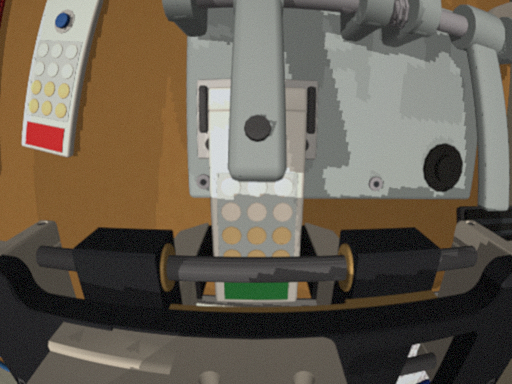

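```bash
python3 -m crank '[[0,-0.02,-0.002,0,0],[0,-0.03,-0.003,0,0],[0,-0.04,-0.004,0,0],[0,-0.04,-0.004,0,0],[0,-0.04,-0.004,0,0],[0,-0.04,-0.004,0,0],[0,-0.01,-0.001,0,0],[0,0,0,0,0]]'
python3 -m crank '[[0,0,0.02,0.04,0],[0,0.01,0.06,0.06,0],[0,0.03,0.07,0.06,0],[0,0.04,0.08,0.04,0],[0,0.04,0.09,0,0],[0,0.04,0.09,0,0],[0,0.03,0.09,0,0],[0,0.02,0.09,0,0]]'
python3 -m crank '[[0,0.02,0.08,0.01,0],[0,0.025,0.08,0,-0.01],[0,0.025,0.08,0,-0.01],[0,0.025,0.08,0,-0.01],[0,0.025,0.08,0,-0.01],[0,0.02,0.06,0,-0.01],[0,0.005,0.03,0,0],[0,0,0,0,0]]'
python3 - <<'E'
from cass import *
s=st();im,cal=grab("wrist","w28")
for ce,q in blobs(im,"green",100): print(ce,q)
E
```

```text
clock: 38.27
position: [0.4232, -0.0674, 0.0516]
ee_rot: [3.137, 0.166, -0.002]
force: [-0.6, 0.0, -1.3]
width: 0.555
clock: 38.93
position: [0.5108, 0.1714, 0.1321]
ee_rot: [-3.136, -0.165, -0.003]
force: [1.8, -1.0, 0.0]
width: 0.553
clock: 39.6
position: [0.5662, 0.3691, 0.1354]
ee_rot: [-3.138, -0.09, 0.001]
force: [-0.9, -0.3, -0.7]
width: 0.553
t 39.60 pos [0.5662 0.3691 0.1354] yaw(jaw y axis) -86.73 deg tilt z [-0.001  0.003 -1.   ] F [-0.9 -0.3 -0.7] w 0.553 j [-0.35  0.67 -0.49  1.53  0.34  1.04 -2.44]
[202.00546278 146.33494615] [ 165   72  137  164 6407]
[171.1796875  78.7109375] [164  74  17  13 128]
[256.2241206  290.31256281] [225 282  63  17 995]
```

View pics/w28.png

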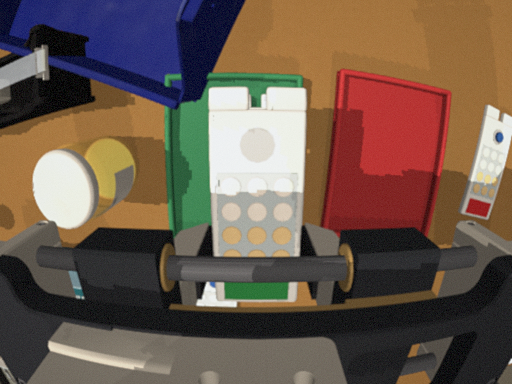

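```bash
python3 -m crank '[[0,0.006,0,-0.05,0],[0,0,0,-0.07,0],[0,0,0,-0.06,0],[0,0,0,-0.04,0],[0,0,0,-0.026,0],[0,0,0,0,0],[0,0,0,0,0],[0,0,0,0,0]]'
python3 -m crank '[[0.7,0,0,0,0],[0.7,0,0,0,0],[0.7,0,0,0,0],[0.7,0,0,0,0],[0.7,0,0,0.04,0],[0.7,0,0,0.07,0],[0.7,0,0,0.07,0],[0.7,0,0,0.04,0]]'
python3 -m crank '[[0.7,-0.02,0,0.06,0],[0.7,-0.05,0,0.02,0],[0.7,0,0,0,0],[0.7,0,0,0,0],[0.7,0,0,0,0],[0.7,0,0,0,0],[0.7,0,0,0,0],[0.7,0,0,0,0]]'
python3 - <<'E'
from cass import *
s=st();im,cal=grab("wrist","w29")
E
```

```text
clock: 40.32
position: [0.5697, 0.3645, 0.0381]
ee_rot: [-3.14, -0.083, -0.001]
force: [-0.7, 0.5, -0.9]
width: 0.559
clock: 40.98
position: [0.5698, 0.366, 0.1285]
ee_rot: [-3.138, -0.084, -0.004]
force: [0.6, 1.0, 0.3]
width: 0.699
clock: 41.65
position: [0.5414, 0.3646, 0.1565]
ee_rot: [3.14, 0.083, -0.001]
force: [0.6, -0.0, 1.1]
width: 0.703
t 41.65 pos [0.5414 0.3646 0.1565] yaw(jaw y axis) -86.96 deg tilt z [-0.001 -0.001 -1.   ] F [ 0.6 -0.   1.1] w 0.703 j [-0.35  0.61 -0.51  1.57  0.33  1.05 -2.46]
```

View pics/w29.png

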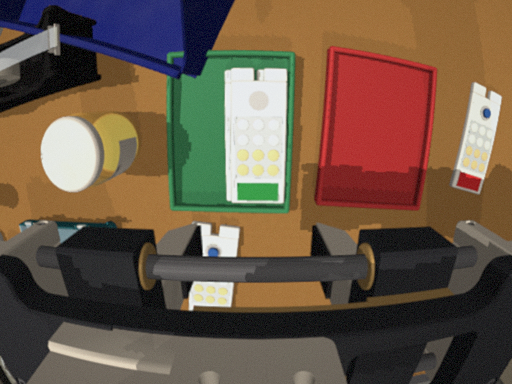

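```bash
python3 -m crank '[[0.85,0.013,-0.08,-0.008,-0.02],[0.85,0.013,-0.09,-0.008,-0.02],[0.85,0.013,-0.09,-0.008,-0.02],[0.85,0.013,-0.09,-0.008,-0.02],[0.85,0.013,-0.09,-0.008,-0.02],[0.85,0.013,-0.09,-0.008,-0.02],[0.85,0.013,-0.08,-0.008,-0.02],[0.85,0.013,-0.047,-0.008,-0.02]]'
python3 -m crank '[[0.85,0,0,0,-0.02],[0.85,0,0,0,0],[0.85,0,0,0,0],[0.85,0,0,0,0],[0.85,0,0,0,0],[0.85,0,0,0,0],[0.85,0,0,0,0],[0.85,0,0,0,0]]'
python3 cass.py w30
```

```text
clock: 42.37
position: [0.5831, 0.097, 0.1312]
ee_rot: [3.134, -0.187, -0.001]
force: [0.6, -0.5, 0.1]
width: 0.847
clock: 43.03
position: [0.5827, 0.1026, 0.1318]
ee_rot: [-3.135, 0.21, -0.0]
force: [-0.2, -0.4, 0.2]
width: 0.849
t 43.03 pos [0.5827 0.1026 0.1318] yaw(jaw y axis) -97.68 deg tilt z [ 0.  0. -1.] F [-0.2 -0.4  0.2] w 0.849 j [ 0.05  0.54 -0.45  1.76  0.29  0.91 -2.23]
red tag px [255. 213.] stud px [255. 120.] cen [0.614  0.1001] ang -7.8 L 0.0869
```

View pics/w30.png

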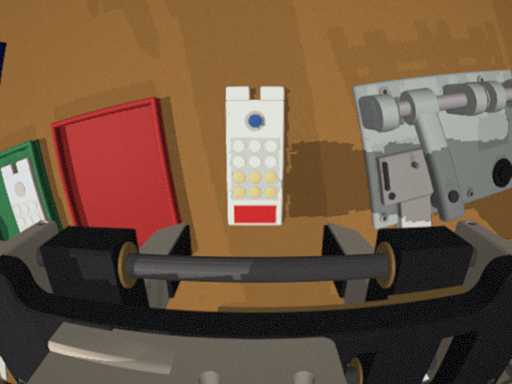

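```bash
python3 -m crank '[[0.85,0.021,0.001,-0.05,0],[0.85,0,0,-0.07,0],[0.85,0,0,-0.07,0],[0.85,0,0,-0.047,0],[0.85,0,0,-0.02,0],[0.85,0,0,-0.02,0],[0.85,0,0,0,0],[0.85,0,0,0,0]]'
python3 -m crank '[[0,0,0,0,0],[0,0,0,0,0],[0,0,0,0,0],[0,0,0,0,0],[0,0,0,0,0],[0,0,0,0,0],[0,0,0,0.03,0],[0,0,0,0.05,0]]' 30
python3 -m crank '[[0,0,0.02,0.06,0.02],[0,0,0.06,0.04,0.04],[0,0,0.07,0,0.04],[0,-0.005,0.07,0,0.04],[0,-0.005,0.05,0,0],[0,0,0,0,0],[0,0,0,0,0],[0,0,0,0,0]]'
python3 - <<'E'
from cass import *
s=st();im,cal=grab("wrist","w31")
E
```

```text
clock: 43.75
position: [0.5916, 0.1028, 0.0216]
ee_rot: [-3.134, 0.212, -0.001]
force: [-0.3, -0.1, 0.8]
width: 0.849
clock: 44.42
position: [0.5895, 0.1021, 0.0519]
ee_rot: [3.133, -0.211, -0.006]
force: [-0.3, 0.2, -0.8]
width: 0.556
clock: 45.08
position: [0.5871, 0.2097, 0.0931]
ee_rot: [3.141, 0.018, -0.0]
force: [-0.1, -0.3, -1.4]
width: 0.561
t 45.08 pos [0.5871 0.2097 0.0931] yaw(jaw y axis) -89.35 deg tilt z [-0.    -0.001 -1.   ] F [-0.1 -0.3 -1.4] w 0.561 j [-0.12  0.63 -0.47  1.7   0.35  0.89 -2.29]
```

View pics/w31.png

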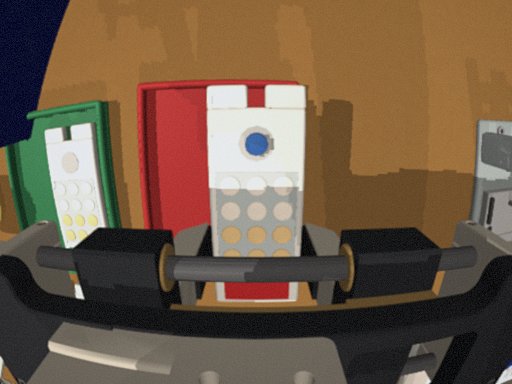

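```bash
python3 -m crank '[[0,-0.015,0.011,-0.03,0],[0,0,0,-0.05,0],[0,0,0,-0.04,0],[0,0,0,-0.02,0],[0,0,0,0,0],[0,0,0,0,0],[0,0,0,0,0],[0.7,0,0,0,0]]'
python3 -m crank '[[0.7,0,0,0,0],[0.7,0,0,0,0],[0.7,0,0,0,0],[0.7,0,0,0.04,0],[0.7,0,0,0.07,0],[0.7,-0.02,0,0.07,0],[0.7,-0.04,0,0.07,0],[0.7,-0.05,0,0.04,0]]'
python3 - <<'E'
from cass import *
s=st();im,cal=grab("wrist","w32")
E
```

```text
clock: 45.8
position: [0.5819, 0.2151, 0.0381]
ee_rot: [-3.141, -0.018, -0.003]
force: [0.1, -0.1, -0.4]
width: 0.593
clock: 46.47
position: [0.5384, 0.2156, 0.156]
ee_rot: [-3.14, -0.017, -0.006]
force: [-0.3, 0.2, -0.8]
width: 0.704
t 46.47 pos [0.5384 0.2156 0.156 ] yaw(jaw y axis) -89.38 deg tilt z [ 0.004  0.002 -1.   ] F [-0.3  0.2 -0.8] w 0.704 j [-0.11  0.5  -0.51  1.76  0.3   0.95 -2.3 ]
```

View pics/w32.png

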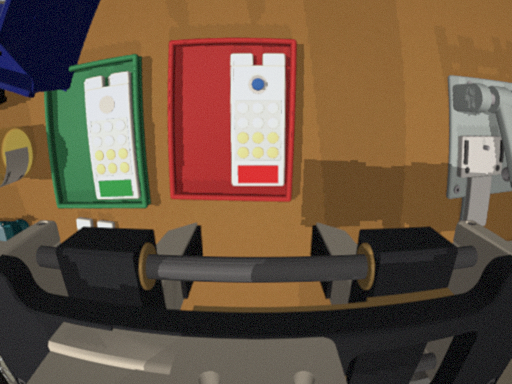

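```bash
python3 - <<'E'
from h import *
st()
T=np.array([(57,110),(60,148),(62,235)])
# w19 pose: reconstruct from known TCP offset: compare with current extrinsics
s=arm.observe();cal=arm.get_calibration("wrist");E=cal["extrinsics"].copy()
import math
a=math.radians(-87.02+89.38);Rz=R.from_euler('z',a).as_matrix()
E2=E.copy();E2[:3,:3]=Rz@E[:3,:3];E2[:3,3]=Rz@(E[:3,3]-s["position"])+np.array([.413,.2915,.1553])
c={"intrinsics":cal["intrinsics"],"extrinsics":E2}
for z in(0,.04,.07):print(z,onz("wrist",T,z,c).round(3).tolist())
E
python3 - <<'E'
import cv2
im=cv2.imread("pics/s16.png")[110:190,180:280];cv2.imwrite("pics/s16t.png",cv2.resize(im,(750,600),interpolation=cv2.INTER_CUBIC))
E
```

```text
t 46.52 pos [0.5347 0.217  0.158 ] yaw(jaw y axis) -89.21 deg tilt z [ 0.003  0.002 -1.   ] F [-4.7  1.2  1.3] w 0.701 j [-0.11  0.5  -0.52  1.77  0.29  0.95 -2.3 ]
0 [[0.49, 0.528, 0.0], [0.445, 0.525, 0.0], [0.333, 0.538, 0.0]]
0.04 [[0.49, 0.496, 0.04], [0.451, 0.494, 0.04], [0.354, 0.505, 0.04]]
0.07 [[0.489, 0.473, 0.07], [0.455, 0.471, 0.07], [0.369, 0.481, 0.07]]
```

View pics/s16t.png

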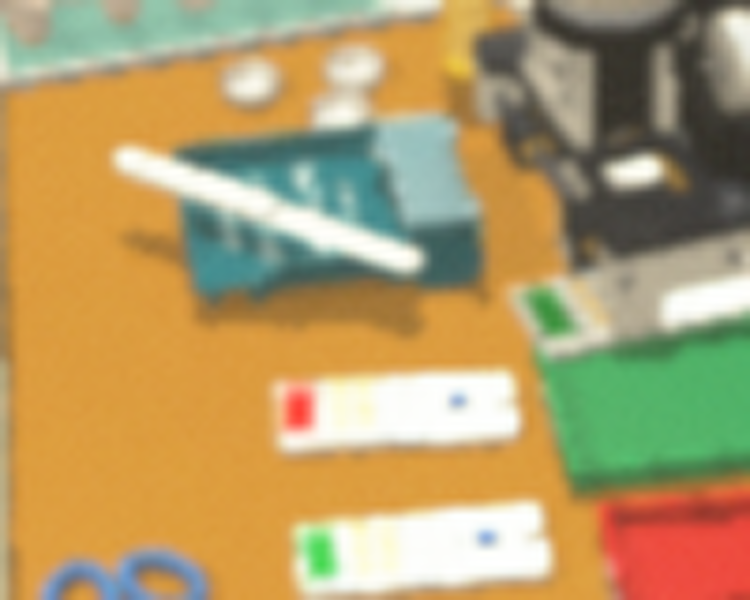

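Run:
```python
from h import *
c=arm.get_calibration("side")
p=np.array([(480,285),(205,300),(478,215),(420,262)])/7.5+[180,110]
for z in(0,.03,.06):print(z,onz("side",p,z,c).round(3).tolist())
```

```text
0 [[0.492, 0.518, 0.0], [0.333, 0.527, 0.0], [0.499, 0.587, 0.0], [0.46, 0.545, 0.0]]
0.03 [[0.487, 0.478, 0.03], [0.333, 0.487, 0.03], [0.495, 0.545, 0.03], [0.456, 0.504, 0.03]]
0.06 [[0.483, 0.437, 0.06], [0.333, 0.446, 0.06], [0.49, 0.503, 0.06], [0.453, 0.463, 0.06]]
```

```bash
python3 -m crank '[[0.85,0,0,0,0.115],[0.85,-0.02,0.03,0,0.115],[0.85,-0.04,0.06,0,0.115],[0.85,-0.04,0.06,0,0.115],[0.85,-0.05,0.07,0,0.115],[0.85,-0.05,0.07,0,0.115],[0.85,-0.05,0.07,0,0.115],[0.85,-0.04,0.07,0,0.115]]'
python3 -m crank '[[0.85,-0.02,0.05,0,0.115],[0.85,0,0,0,0.115],[0.85,0,0,0,0.115],[0.85,0,0,0,0.115],[0.85,0,0,0,0.115],[0.85,0,0,0,0.115],[0.85,0,0,0,0.115],[0.85,0,0,0,0.115]]'
python3 -m crank '[[0.85,0,0,0,0.115],[0.85,0,0,0,0.115],[0.85,0,0,0,0.115],[0.85,0,0,0,0.115],[0.85,0,0,0,0.115],[0.85,0,0,0,0.115],[0.85,0,0,0,0.115],[0.85,0,0,0,0.115]]'
python3 -m crank '[[0.85,0,0,0,0.08],[0.85,0,0,0,0.075],[0.85,0,0,0,0],[0.85,0,0,0,0],[0.85,0,0,0,0],[0.85,0,0,0,0],[0.85,0,0,0,0],[0.85,0,0,0,0]]'
python3 cass.py w33
```

```text
clock: 47.18
position: [0.4195, 0.3882, 0.1531]
ee_rot: [2.771, 1.481, 0.0]
force: [-0.1, -0.1, 0.4]
width: 0.85
clock: 47.85
position: [0.4132, 0.4069, 0.1529]
ee_rot: [1.77, 2.595, 0.0]
force: [-1.1, -0.7, -0.2]
width: 0.852
clock: 48.52
position: [0.4133, 0.4068, 0.1528]
ee_rot: [0.367, 3.12, -0.0]
force: [0.5, -0.8, -0.9]
width: 0.85
clock: 49.18
position: [0.4131, 0.407, 0.153]
ee_rot: [0.123, 3.139, 0.0]
force: [-0.0, 0.3, -0.7]
width: 0.847
t 49.18 pos [0.4131 0.407  0.153 ] yaw(jaw y axis) 85.53 deg tilt z [ 0.  0. -1.] F [-0.   0.3 -0.7] w 0.847 j [-0.12  0.78 -1.21  1.73  0.78  1.2  -0.06]
```

View pics/w33.png

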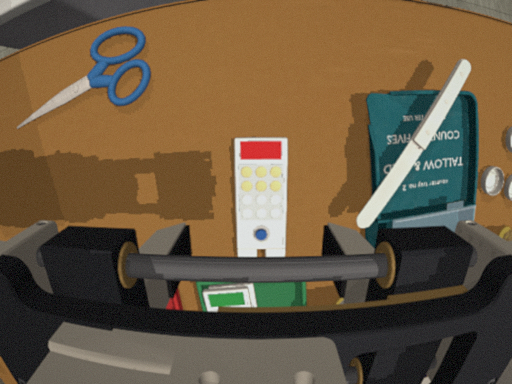

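Run:
```python
from h import *
cal=arm.get_calibration("wrist");im=cv2.imread("pics/w33.png")
for ce,s in blobs(im,"red",100): print("red",ce,s[4],onz("wrist",ce,.008,cal).round(4))
for ce,s in blobs(im,"blue",20): print("blue",ce,s[4],onz("wrist",ce,.012,cal).round(4))
```

```text
red [260.30165913 149.79487179] 663 [[0.378  0.4138 0.008 ]]
red [174.63535912 302.3038674 ] 181 [[0.5503 0.2973 0.008 ]]
blue [118.21589205  65.68415792] 2001 [[0.2769 0.2791 0.012 ]]
blue [260.61445783 234.26506024] 83 [[0.4644 0.4076 0.012 ]]
```

```bash
python3 -m crank '[[0.85,-0.014,0.0115,-0.03,0],[0.85,0,0,-0.05,0],[0.85,0,0,-0.05,0],[0.85,0,0,-0.03,0],[0.85,0,0,0,0],[0.85,0,0,0,0],[0.85,0,0,0,0],[0.85,0,0,0,0]]'
python3 - <<'E'
from h import *
st()
E
```

```text
clock: 49.9
position: [0.4077, 0.4123, 0.09]
ee_rot: [0.121, 3.138, 0.002]
force: [0.6, -0.5, -0.1]
width: 0.85
t 49.90 pos [0.4077 0.4123 0.09  ] yaw(jaw y axis) 85.57 deg tilt z [ 0.001  0.001 -1.   ] F [ 0.6 -0.5 -0.1] w 0.850 j [-0.17  0.84 -1.15  1.79  0.86  1.11 -0.13]
```

```bash
python3 -m crank '[[0.85,0,0,-0.05,0],[0.85,0,0,-0.05,0],[0.85,0,0,-0.04,0],[0.85,0,0,-0.02,0],[0.85,0,0,-0.012,0],[0.85,0,0,0,0],[0.85,0,0,0,0],[0.85,0,0,0,0]]'
python3 -m crank '[[0,0,0,0,0],[0,0,0,0,0],[0,0,0,0,0],[0,0,0,0,0],[0,0,0,0,0],[0,0,0,0,0],[0,0,0,0.03,0],[0,0,0,0.05,0]]' 30
python3 -m crank '[[0,0,0,0.06,0],[0,0.03,0,0.05,0],[0,0,0,0,0],[0,0,0,0,0],[0,0,0,0,0],[0,0,0,0,0],[0,0,0,0,0],[0,0,0,0,0]]'
python3 - <<'E'
from h import *
st();grab("wrist","w34")
E
```

```text
clock: 50.57
position: [0.4077, 0.4122, 0.0211]
ee_rot: [0.121, 3.139, 0.002]
force: [-0.3, -0.1, -0.9]
width: 0.849
clock: 51.23
position: [0.4069, 0.4103, 0.0512]
ee_rot: [-0.121, -3.137, 0.004]
force: [0.4, -0.1, -0.3]
width: 0.553
clock: 51.9
position: [0.419, 0.4112, 0.0954]
ee_rot: [-0.12, -3.138, 0.001]
force: [0.2, -0.5, -0.7]
width: 0.561
t 51.90 pos [0.419  0.4112 0.0954] yaw(jaw y axis) 85.60 deg tilt z [-0.001 -0.001 -1.   ] F [ 0.2 -0.5 -0.7] w 0.561 j [-0.16  0.84 -1.15  1.76  0.85  1.13 -0.1 ]
```

View pics/w34.png

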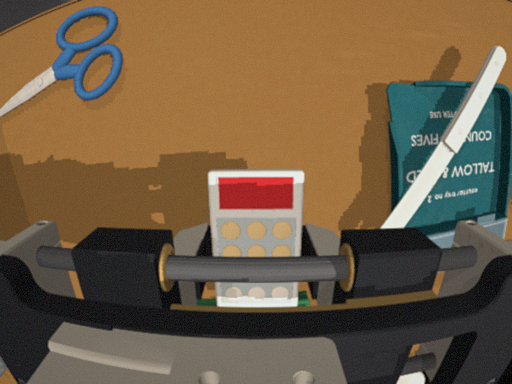

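Run:
```python
from h import *
import cv2
im=cv2.imread("pics/w32.png");cv2.imwrite("pics/w32z.png",cv2.resize(im[30:210,160:310],(500,600),interpolation=cv2.INTER_CUBIC))
```

```text
(no output)
```

View pics/w32z.png

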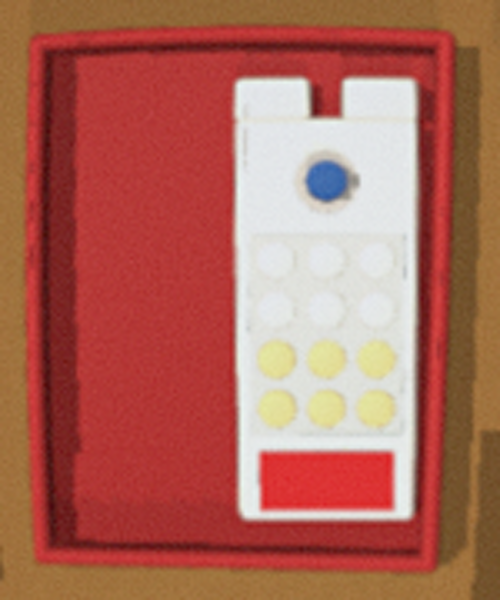

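```bash
python3 -m crank '[[0,0.03,-0.04,0.01,0],[0,0.055,-0.064,0,0.015],[0,0.055,-0.064,0,0.015],[0,0.055,-0.064,0,0.015],[0,0.055,-0.064,0,0.015],[0,0.055,-0.064,0,0.015],[0,0.055,-0.064,0,0],[0,0.0475,-0.064,0,0]]'
python3 -m crank '[[0,0,0,0,0],[0,0,0,0,0],[0,0,0,0,0],[0,0,0,0,0],[0,0,0,0,0],[0,0,0,0,0],[0,0,0,0,0],[0,0,0,0,0]]'
python3 - <<'E'
from h import *
st();grab("wrist","w35")
im,_=grab("side","s35");cv2.imwrite("pics/s35z.png",cv2.resize(im[140:240,220:340],(720,600),interpolation=cv2.INTER_CUBIC))
E
```

```text
clock: 52.62
position: [0.5837, 0.2147, 0.0998]
ee_rot: [0.001, -3.141, 0.0]
force: [1.1, 0.4, -0.2]
width: 0.554
clock: 53.28
position: [0.5823, 0.2168, 0.1002]
ee_rot: [-0.003, 3.141, -0.0]
force: [0.1, 0.8, -1.0]
width: 0.556
t 53.28 pos [0.5823 0.2168 0.1002] yaw(jaw y axis) 90.12 deg tilt z [ 0. -0. -1.] F [ 0.1  0.8 -1. ] w 0.556 j [ 0.24  0.89 -1.17  1.67  0.88  1.19  0.42]
```

View pics/w35.png

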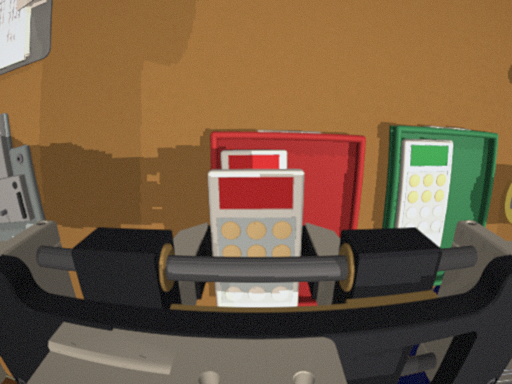

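View pics/s35z.png

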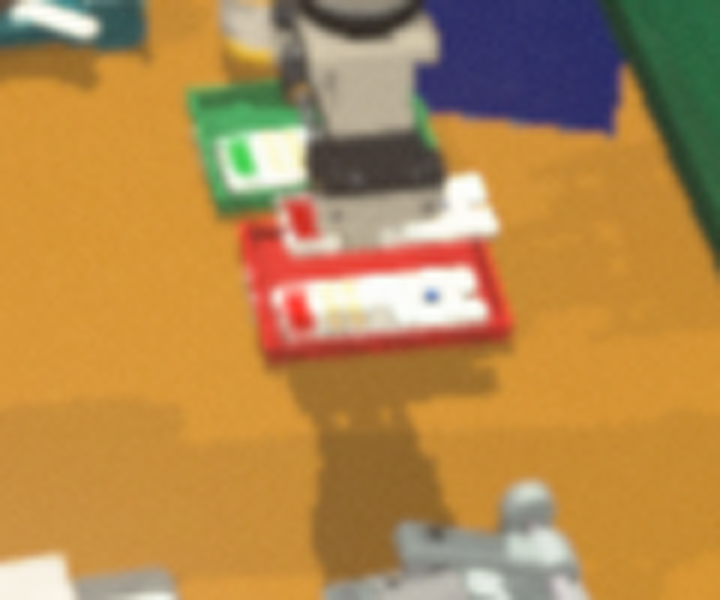

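Run:
```python
from h import *
cal=arm.get_calibration("wrist")
print("R2 tag top-left/right corner",onz("wrist",[(222,151),(286,151)],.013,cal).round(4),"R1 end",onz("wrist",[(210,171),(303,171)],.0872,cal).round(4),"tray front inner corners",onz("wrist",[(213,135),(361,137)],.016,cal).round(4))
```

```text
R2 tag top-left/right corner [[0.5402 0.19   0.013 ]
 [0.5402 0.2396 0.013 ]] R1 end [[0.541  0.1918 0.0872]
 [0.541  0.2414 0.0872]] tray front inner corners [[0.5274 0.1836 0.016 ]
 [0.5272 0.2992 0.016 ]]
```

```bash
python3 -m crank '[[0,0,-0.002,-0.03,0],[0,0,0,-0.05,0],[0,0,0,-0.04,0],[0,0,0,-0.02,0],[0,0,0,-0.008,0],[0,0,0,0,0],[0,0,0,0,0],[0,0,0,0,0]]'
python3 -m crank '[[0.62,0,0,0,0],[0.62,0,0,0,0],[0.62,0,0,0,0],[0.7,0,0,0,0],[0.7,0,0,0,0],[0.7,0,0,0.03,0],[0.7,0,0,0.06,0],[0.7,0,0,0.06,0]]'
python3 - <<'E'
from h import *
st();grab("wrist","w36")
im,_=grab("side","s36");cv2.imwrite("pics/s36z.png",cv2.resize(im[140:240,220:340],(720,600),interpolation=cv2.INTER_CUBIC))
E
```

```text
clock: 54.05
position: [0.5829, 0.2161, 0.0418]
ee_rot: [-0.002, 3.141, 0.001]
force: [0.1, -0.4, -0.6]
width: 0.558
clock: 54.72
position: [0.5819, 0.2154, 0.1017]
ee_rot: [0.003, -3.14, 0.0]
force: [0.4, -0.2, -0.0]
width: 0.699
t 54.72 pos [0.5819 0.2154 0.1017] yaw(jaw y axis) 90.10 deg tilt z [-0.002 -0.    -1.   ] F [ 0.4 -0.2 -0. ] w 0.699 j [ 0.24  0.89 -1.16  1.67  0.87  1.19  0.43]
```

View pics/w36.png

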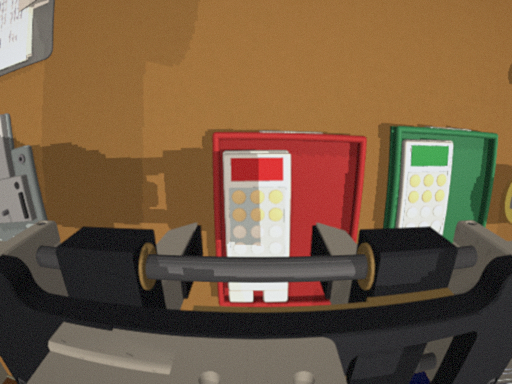

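View pics/s36z.png

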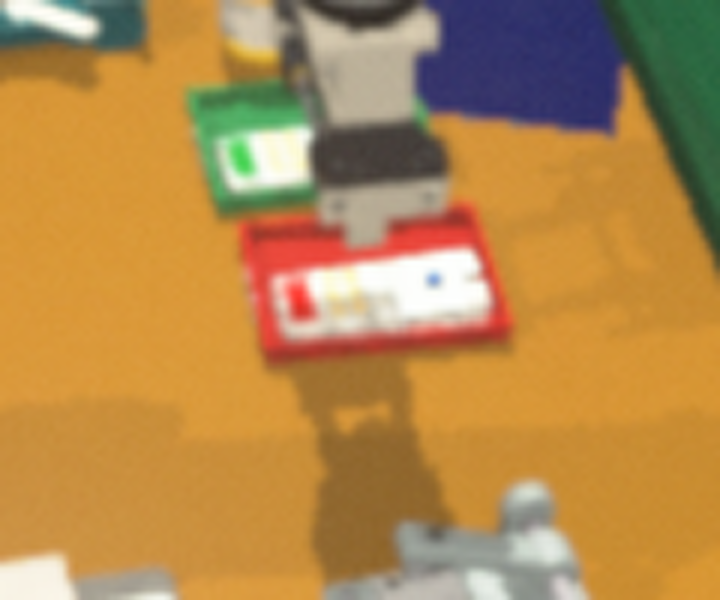

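```bash
python3 -m crank '[[0.7,0,0,0.07,0],[0.7,-0.03,0.01,0.07,0],[0.7,-0.05,0.02,0.06,-0.11],[0.7,-0.05,0.02,0.03,-0.11],[0.7,-0.05,0.02,0.0,-0.11],[0.7,-0.05,0.02,0,-0.11],[0.7,-0.05,0.02,0,-0.11],[0.7,-0.03,0,0,-0.11]]'
python3 -m crank '[[0.7,0,0,0,-0.11],[0.7,0,0,0,-0.11],[0.7,0,0,0,-0.11],[0.7,0,0,0,-0.11],[0.7,0,0,0,-0.11],[0.7,0,0,0,-0.11],[0.7,0,0,0,-0.11],[0.7,0,0,0,-0.11]]'
python3 -m crank '[[0.7,0,0,0,-0.11],[0.7,0,0,0,-0.11],[0.7,0,0,0,-0.11],[0.7,0,0,0,-0.11],[0.7,0,0,0,-0.11],[0.7,0,0,0,-0.11],[0.7,0,0,0,-0.11],[0.7,0,0,0,-0.11]]'
python3 -m crank '[[0.7,0,0,0,-0.1],[0.7,0,0,0,-0.1],[0.7,0,0,0,-0.1],[0.7,0,0,0,0],[0.7,0,0,0,0],[0.7,0,0,0,0],[0.7,0,0,0,0],[0.7,0,0,0,0]]'
python3 - <<'E'
from h import *
st();im,_=grab("wrist","w37");cv2.imwrite("pics/w37z.png",cv2.resize(im[0:240,0:320],(800,600),interpolation=cv2.INTER_CUBIC))
im,_=grab("side","s37");cv2.imwrite("pics/s37z.png",cv2.resize(im[125:305,175:375],(660,594),interpolation=cv2.INTER_CUBIC))
E
```

```text
clock: 55.48
position: [0.4559, 0.2613, 0.1937]
ee_rot: [-1.066, -2.955, -0.002]
force: [-0.6, -0.5, -0.0]
width: 0.704
clock: 56.15
position: [0.4582, 0.2597, 0.1933]
ee_rot: [2.272, 2.17, 0.0]
force: [-0.1, 0.7, -0.9]
width: 0.699
clock: 56.82
position: [0.4582, 0.2598, 0.1933]
ee_rot: [-2.999, -0.934, -0.0]
force: [-0.2, 0.6, -0.5]
width: 0.703
clock: 57.48
position: [0.4585, 0.2595, 0.1929]
ee_rot: [-3.107, -0.463, 0.0]
force: [-0.3, 0.5, -0.1]
width: 0.697
t 57.48 pos [0.4585 0.2595 0.1929] yaw(jaw y axis) -73.04 deg tilt z [-0.  0. -1.] F [-0.3  0.5 -0.1] w 0.697 j [-0.16  0.4  -0.6   1.84  0.26  0.98 -2.15]
```

View pics/w37z.png

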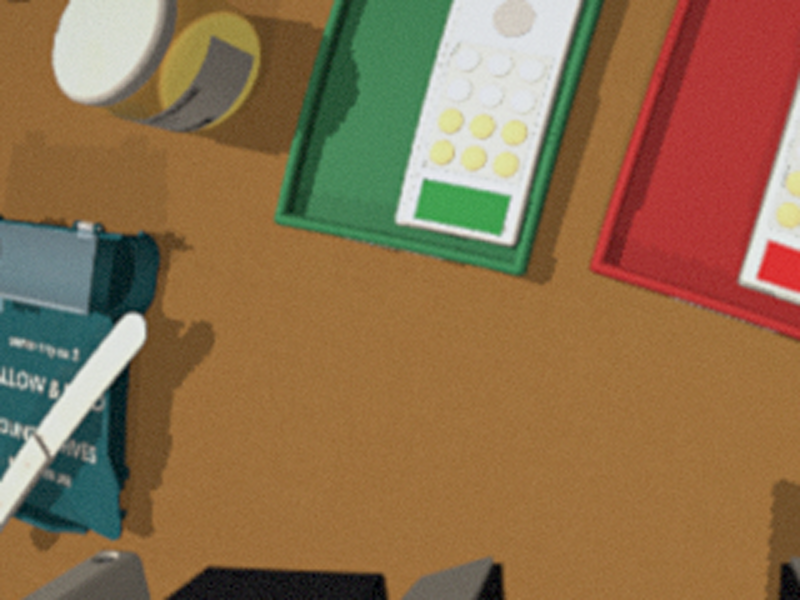

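View pics/s37z.png

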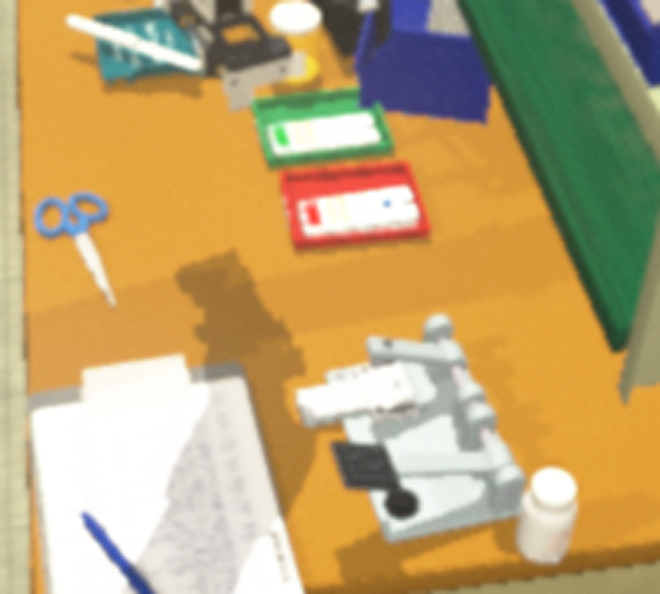

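```bash
python3 -m crank '[[0.7,-0.01,0.01,0.06,-0.05],[0.7,-0.01,0.01,0.06,-0.05],[0.7,0,0.01,0.06,-0.05],[0.7,0,0.01,0.06,-0.05],[0.7,0,0.01,0.03,-0.05],[0.7,0,0,0,0],[0.7,0,0,0,0],[0.7,0,0,0,0]]'
python3 -m crank '[[0.7,0,0,0,0],[0.7,0,0,0,0],[0.7,0,0,0,0],[0.7,0,0,0,0],[0.7,0,0,0,0],[0.7,0,0,0,0],[0.7,0,0,0,0],[0.7,0,0,0,0]]'
python3 - <<'E'
from cass import *
st();im,cal=grab("wrist","w38");cv2.imwrite("pics/w38z.png",cv2.resize(im[0:160,130:370],(800,533),interpolation=cv2.INTER_CUBIC))
for c,z in(("green",.021),("red",.023)):
    for ce,s in blobs(im,c,50):
        print(c,ce.round(0),s[4],onz("wrist",ce,z if s[4]<1500 else .005,cal).round(4))
for ce,s in blobs(im,"blue",10): print("blue",ce.round(),s[4],onz("wrist",ce,.03,cal).round(3))
E
```

```text
clock: 58.25
position: [0.4502, 0.2789, 0.2998]
ee_rot: [3.14, 0.054, -0.002]
force: [0.6, 0.0, 0.4]
width: 0.697
clock: 58.92
position: [0.4505, 0.2796, 0.301]
ee_rot: [-3.141, -0.051, -0.0]
force: [0.4, -0.2, 0.6]
width: 0.7
t 58.92 pos [0.4505 0.2796 0.301 ] yaw(jaw y axis) -88.13 deg tilt z [ 0.  0. -1.] F [ 0.4 -0.2  0.6] w 0.700 j [-0.21  0.29 -0.57  1.68  0.17  1.22 -2.36]
green [171.  69.] 4036 [[0.588  0.4102 0.005 ]]
green [199. 101.] 268 [[0.5382 0.3633 0.021 ]]
red [273.  60.] 5395 [[0.6009 0.2601 0.005 ]]
red [304.  94.] 290 [[0.5524 0.2166 0.023 ]]
blue [43.  3.] 235 [[0.73 0.65 0.03]]
blue [121.  11.] 1274 [[0.682 0.489 0.03 ]]
blue [154.  29.] 49 [[0.646 0.432 0.03 ]]
blue [306.  33.] 40 [[0.639 0.217 0.03 ]]
blue [508. 235.] 38 [[ 0.336 -0.239  0.03 ]]
blue [251. 249.] 178 [[0.317 0.283 0.03 ]]
blue [256. 284.] 100 [[0.254 0.274 0.03 ]]
```

View pics/w38z.png

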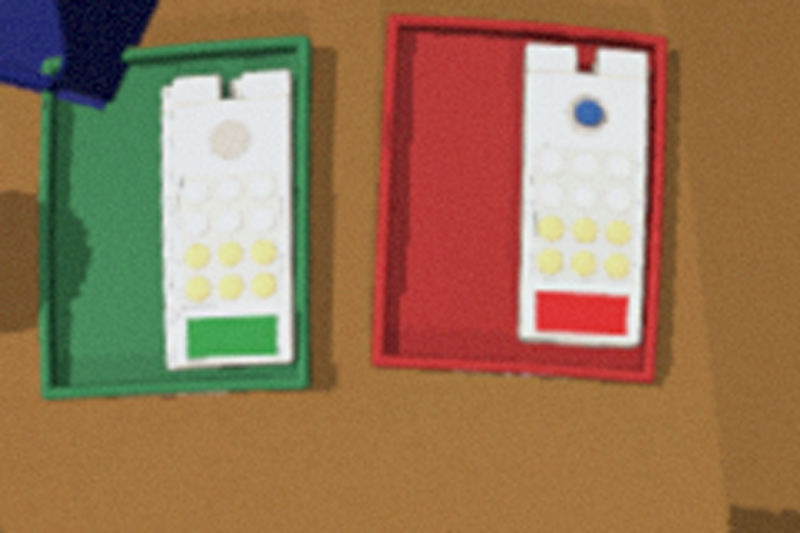

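```bash
python3 -c "
from cell import arm
print(arm.sign_off())"
```

```text
the job is handed in; nothing more can be done
None
```

I sealed both green-tagged cassettes and stacked them in the green tray. The two red-tagged ones are stacked in the red tray with their studs up. I handed the job in at about 59 s on the robot's clock; it gave no verdict.

- **Sealing:** Before each press stroke, the wrist picture showed the pin standing in the notch. The pedal then went to its stop, with 25 to 28 N on the tool. Afterwards, the pictures showed the blue stud gone flush on both.
- **Green tray:** The top cassette is about 4 mm along and 26 mm across from the tray's centre; the limits are 16 and 36 mm. I did not measure the lower one at the end. Only its edge shows, about 5 mm to the left, and by the release pose it lies about 21 mm across.
- **Red tray:** The top cassette is about 24 mm across from the centre and almost on it lengthwise. It rests on the lower one's stud, which tilts it by about 0.05 rad by my estimate (limit 0.2). I stacked these because an early look at the picture left only about 54 mm beside the first for a 52 mm cassette. A later reading gave 56 to 58 mm. The lower stud is now hidden; it was up before stacking, and the weight on it is under 1 N.
- **Everything else:** The scissors, marker and jar looked in place and the pedal looked up in the last side view; I did not measure them. The gripper was clear of everything. I saw no cassette knocked aside and no slip of the grip.
- **Measurements that disagreed:** The first cassette positions were about 4 to 5 mm off in y because that picture was used with a pose read later, while the arm was still settling. I re-measured each cassette before gripping it. The second green cassette sat about 3° crooked in the grip, which I corrected before sliding it into the press.

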